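Load the carrier and lap the specimen blocks

TASK

Slide the aluminium carrier, without lifting it, square up against the steel stop bar and set every resin block lying on the bench flat into the pocket of its own width, tab towards the bar. When all are seated, take the spring-loaded lap and give each block one slow stroke along the middle of its whole face, from the end nearest you (the robot) to the tab end, pressing on the spring all the way without pushing it to the end of its travel, narrowest block first and widest last. Finally stand the lap back on the middle of its cork pad, with the blocks still seated and the carrier still against the bar, and leave the flask, wash bottle and slide box alone.

Things in the scene. Friction and masses are not known exactly. Their poses are not given: they have to be found in the camera images.
- stop: Stop bar: plain steel bar screwed to the bench, 20 x 270 x 14 mm high (x, y, z). Origin at the centre of its underside; its x axis points away from the robot, its long axis is y. The carrier is slid against its robot-side face, which is 10 mm from the origin at x = -10 mm.
- carrier: Loose aluminium carrier, 110 x 250 x 18 mm high (x, y, z), 0.85 kg; origin at the centre of its underside. Three T-shaped pockets in a row along y, 12 mm deep, floor 6 mm up, 34 mm walls between them, 15 mm rims. Its +x long face goes against the stop bar: its origin is then at x = -65 mm in the stop's frame, anywhere within 60 mm of central along the bar.
- block_narrow: Narrow specimen block (may be absent): flat grey-blue resin, 76 mm long, 24 mm high. Its main part is 52 x 34 mm, from x = -38 to +14 mm; from there to x = +38 mm a tab only 18 mm wide (T shape from above). About 60 g. Origin at the centre of the underside of the 76 mm length; x points to the tab end, z up.
- block_medium: Medium specimen block (may be absent): flat grey-blue resin, 76 mm long, 24 mm high. Its main part is 52 x 46 mm, from x = -38 to +14 mm; from there to x = +38 mm a tab only 30 mm wide (T shape from above). About 72 g. Origin at the centre of the underside of the 76 mm length; x points to the tab end, z up.
- block_wide: Wide specimen block (may be absent): flat grey-blue resin, 76 mm long, 24 mm high. Its main part is 52 x 58 mm, from x = -38 to +14 mm; from there to x = +38 mm a tab only 42 mm wide (T shape from above). About 84 g. Origin at the centre of the underside of the 76 mm length; x points to the tab end, z up.
- pocket_narrow (a point): Centre of the floor of the carrier's pocket for the narrow block, at y = +91 mm on the carrier and 6 mm above its underside; axes as the carrier's. Shaped as the block with 2 mm of play all round, tab end towards the stop bar (+x). A seated block's origin is at this point and its top face 24 mm above it, 12 mm proud of the carrier.
- pocket_medium (a point): Centre of the floor of the carrier's pocket for the medium block, at y = +13 mm on the carrier and 6 mm above its underside; axes as the carrier's. Shaped as the block with 2 mm of play all round, tab end towards the stop bar (+x). A seated block's origin is at this point and its top face 24 mm above it, 12 mm proud of the carrier.
- pocket_wide (a point): Centre of the floor of the carrier's pocket for the wide block, at y = -77 mm on the carrier and 6 mm above its underside; axes as the carrier's. Shaped as the block with 2 mm of play all round, tab end towards the stop bar (+x). A seated block's origin is at this point and its top face 24 mm above it, 12 mm proud of the carrier.
- lap: Spring-loaded hand lap standing on the cork pad: dark flat steel sole 40 x 36 x 10 mm under a wooden grip block 36 x 22 x 30 mm (x, y, z; take it across the 22 mm), the grip reaching from 22 to 52 mm above the sole's underside. 0.23 kg. Origin at the centre of the sole's underside when not pressed, z up. Symmetric under a half turn.
- sole_mid (a point): Centre of the underside of the lap's sole, moves with the sole.
- sole (a joint): How far the sole is pressed up into the lap (m): 0 free, 0.010 fully compressed. The spring has 3 N of preload and 1 N per mm: pushing the grip down 6 mm after the sole touches gives about 9 N, the right pressure; at the end of the travel it is 13 N and goes hard.
- pad: Cork pad fixed to the bench on which the lap is parked, 110 x 110 x 4 mm; origin at the centre of its underside.
- flask: Bystander: amber conical flask, 72 mm across, 108 mm high; origin at the centre of its underside. Leave alone.
- wash_bottle: Bystander: white wash bottle with a blue cap, 60 mm across, 140 mm high; origin at the centre of its underside. Leave alone.
- slide_box: Bystander: closed grey slide box 60 x 95 x 32 mm; origin at the centre of its underside. Leave alone.

How it is judged:
By the outcome, as a careful person would: the job done as asked, in the order asked, and still so for the second after the job is handed in, with the robot touching nothing.
Of block_narrow, block_medium, block_wide only 2 to 3 are there at a start; the rules pass over those that are not, and their reading is None.
At some moment in a run one of block_narrow, block_medium, block_wide may be knocked a few centimetres aside while the robot is not near it.
Once in a run the grip may slacken for a moment while it holds something.
It also fails if it takes over 210 s, if anything falls off the work surface, if the arm or the gripper's body presses on something with over 40 N, if the wrist force passes 120 N, or if a joint passes its speed limit or range.

ROBOT

A 7-joint arm with a two-finger parallel gripper is mounted at the origin on the work surface. World frame = base frame: x ahead of the robot, y to its left, z up, the work surface at z = 0. Lengths are in mm, angles in degrees, forces in N, time in s.
With the tool pointing down it reaches from about 425 to 950 mm from the base axis. Payload 4.7 kg.
Tool frame: the origin (TCP) lies at the very end of the fingers, on their centre line; the grasp point (between the pads) lies grip_depth behind it (grip_depth is the distance from the TCP to the grasp point, in mm); z points along the fingers, y is the direction in which the jaws open and shut (so a half turn about z gives the same grasp; the last joint's range is limited). The gripper opens to 87 mm and grips with 3 to 60 N. Pads are 19 mm wide; open, the fingers measure 117 mm over their backs; the gripper's body (75 mm by 190 mm) begins 51 mm behind the grasp point.
Start: joints at [-73.849, 26.849, -2.785, 87.806, 1.381, 65.374, -4.715], TCP at [206.388, 642.692, 222.573] pointing down, gripper open.
Joint ranges: [-148.3, 148.3], [-19.14, 114.17], [-79.39, 73.82], [5.75, 140.21], [-59.74, 239.74], [12.07, 113.84], [-152.46, 152.46]. Speed limits (degrees/s): [147.25, 147.25, 180, 180, 180, 180, 180].

INTERFACE

Orientations are given as [roll, pitch, yaw] about the fixed x, y, z axes, in that order (R = Rz(yaw) Ry(pitch) Rx(roll)).
In Python, from station import observe, read_camera, close_job, grip_depth gives the robot as it stands.
- The arm moves only by the shell command python3 -m jog 'ROWS' [FORCE]. ROWS is JSON, a list of rows, each a list of 5 numbers: the finger opening in m, from 0 to 0.087, then the shift along the tool's x, y, z in m, then the turn about the tool's z in rad. In form: [[hand, x, y, z, spin], ...]. A call has 1 to 12 rows; each row is the pose to reach, as a shift and turn from the pose commanded when the call began, along the tool's axes at that moment; what a row does not reach only later rows make up. A row lasts 1/8 s, in which the tool goes at most 62.5 mm and 10.7 degrees, less where a joint would pass 70% of its speed; a pose out of reach is approached as far as the arm can. A call with a gripper value outside its range is refused whole. The fingers move at their own pace and stop on an object; FORCE is the grip in N (left out, the last holds). Time passes only in rows, so rows that repeat a pose let the fingers close. It gives the time, the measured TCP pose, the force and the opening at its end, in the units of the state.
- observe(): the state, without advancing time (a new reading comes with each control period).
- read_camera(name): name is "side" or "top"; returns a dict with "frame" (384x512x3 uint8, blue, green, red), "z_map" (384x512 float32, mm along the optical axis (not along the pixel's ray), 0 where there is no reading), "K" (3x3 intrinsics, pixels), "D" ([k1, k2, p1, p2, k3] as OpenCV has them; the pictures are not rectified), "xyz" and "rotation" of the camera in the world. Camera axes: x right, y down, z forward; pixel columns grow to the right and rows downward; lengths in mm; the calibration is good to about 2 mm. A picture is of the moment at which its call begins.
- close_job(): hands the job in, once; it reports no verdict.
The state is a dict: "time": time; "q": joint angles; "joint_vel": joint speeds; "joint_torque": joint torques, N m; "tool_pos": TCP position; "tcp_rot": TCP orientation; "wrist_force": force on the tool from outside, world axes, zero at the start; "moment": the same for the moment, N m; "finger_gap": finger opening in mm.
Only numpy, scipy, OpenCV 4.12 (cv2) and the standard library are available. Lean on these libraries where they do the work, as an engineer would, in place of code of your own. Each camera call takes 0.05 s, during which the arm holds its last target.

## Working session

There is one attempt and no reset: what is moved stays moved. The work goes in short steps, Python scripts to look and compute and a shell command to move; the robot and the scene stay as the last step left them, time stands still between calls to the robot, and variables do not carry over. Pictures are saved under pics/ and viewed, and the job is handed in when it is done.

```bash
ls; mkdir -p pics; cat > h.py <<'E'
import numpy as np, cv2
from scipy.spatial.transform import Rotation as R
from station import observe, read_camera, close_job, grip_depth
def cam(n):
    return read_camera(n)
def rot(c):
    r=np.array(c["rotation"],float)
    return r if r.shape==(3,3) else R.from_euler('xyz',r,degrees=True).as_matrix()
def world(c,u,v,z=None):
    """pixel to world; z None -> depth map, else intersect with plane height z"""
    p=cv2.undistortPoints(np.array([[[u,v]]],float),np.array(c["K"],float),np.array(c["D"],float))[0,0]
    d=np.array([p[0],p[1],1.0]); Rm=rot(c); t=np.array(c["xyz"],float)
    if z is None:
        return t+Rm@(d*c["z_map"][int(round(v)),int(round(u))])
    w=Rm@d; return t+w*(z-t[2])/w[2]
def cloud(c):
    H,W=c["z_map"].shape
    uu,vv=np.meshgrid(np.arange(W),np.arange(H))
    p=cv2.undistortPoints(np.stack([uu,vv],-1).reshape(-1,1,2).astype(float),np.array(c["K"],float),np.array(c["D"],float))[:,0]
    d=np.c_[p,np.ones(len(p))]*c["z_map"].reshape(-1,1)
    P=d@rot(c).T+np.array(c["xyz"],float)
    P[c["z_map"].reshape(-1)==0]=np.nan
    return P.reshape(H,W,3)
def proj(c,P):
    Rm=rot(c); P=np.atleast_2d(np.array(P,float))
    rv=cv2.Rodrigues(Rm.T)[0]; tv=-Rm.T@np.array(c["xyz"],float)
    return cv2.projectPoints(P,rv,tv,np.array(c["K"],float),np.array(c["D"],float))[0][:,0]
E
python3 - <<'E'
from h import *
s=observe(); print(s); print(grip_depth if not callable(grip_depth) else grip_depth())
for n in("top","side"):
    c=cam(n); cv2.imwrite(f"pics/{n}0.png",c["frame"]); print(n,c["K"],c["D"],c["xyz"],c["rotation"])
    np.savez(f"{n}0.npz",**c)
E
```

```text
pics
{'time': 0.0, 'q': array([-73.84638959,  26.89598677,  -2.78494795,  87.87493468,
         1.38295515,  65.37421956,  -4.71344751]), 'joint_vel': array([-0.062039  , -0.04135813, -0.01658771, -0.04045166, -0.07854013,
       -0.01747642,  0.1017257 ]), 'joint_torque': array([-3.46513825e-04, -5.07981849e+01, -8.07719585e-02, -2.36151552e+01,
       -6.13389350e-02,  3.81152309e-02,  1.69331142e-04]), 'tool_pos': array([206.25891494, 642.07722285, 221.50605222]), 'tcp_rot': array([-1.79888642e+02,  5.76018622e-03,  1.62195850e+02]), 'wrist_force': array([ 0.25323084,  0.62274948, -0.76697899]), 'moment': array([0.02131333, 0.01295943, 0.02184448]), 'finger_gap': 86.95515981057885}
18.700000000000003
top [[382.61730971   0.         255.77687267]
 [  0.         382.61730971 187.5531493 ]
 [  0.           0.           1.        ]] [0.01842123 0.         0.         0.         0.        ] [ 332.6418432    94.32472304 1102.65139512] [-167.13046069   -0.23631364  -91.63202696]
side [[357.93985629   0.         256.4058895 ]
 [  0.         357.93985629 189.63961656]
 [  0.           0.           1.        ]] [0.01928127 0.         0.         0.         0.        ] [ 499.71215576 -654.11276212  867.28904333] [-137.32068756    0.326735     -7.57484617]
```

View pics/top0.png

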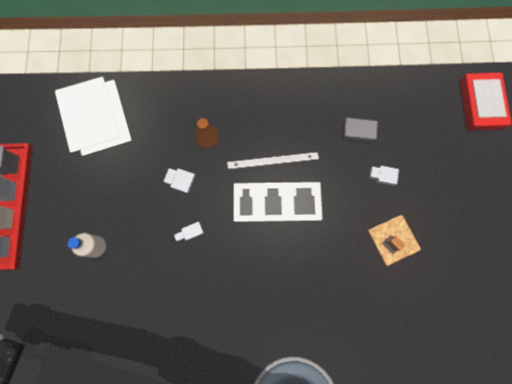

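View pics/side0.png

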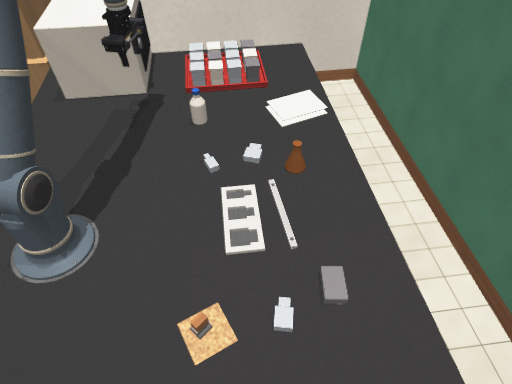

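The top view (up = +x, left = +y) shows the bar at about (273,160), the carrier at (278,201), blocks at (180,180), (190,231) and (386,175), the lap on its pad at (394,241), the flask at (206,133), the wash bottle at (88,245) and the slide box at (361,129).

```bash
python3 - <<'E'
from h import *
c=dict(np.load("top0.npz")); P=cloud(c)
f=c["frame"]
crop=f[110:275,155:430]; cv2.imwrite("pics/crop1.png",cv2.resize(crop,None,fx=2.9,fy=2.9,interpolation=cv2.INTER_CUBIC))
# height map regions
z=P[...,2]
print("bench z", np.nanmedian(z[260:300,200:300]))
m=((z>9)&(z<60)).astype(np.uint8); m[:70]=0; m[280:]=0
n,l,st,ce=cv2.connectedComponentsWithStats(m)
for i in range(1,n):
    if st[i,4]>40:
        q=P[l==i]; top=np.nanpercentile(q[:,2],80)
        t=q[q[:,2]>top-4]
        r=cv2.minAreaRect(t[:,:2].astype(np.float32))
        print(i,ce[i].round(1),st[i,4],"top z",top.round(1),"c",np.round(r[0],1),"sz",np.round(r[1],1),"ang",round(r[2],1))
E
```

```text
bench z 0.2444417029558963
1 [485.3 101.1] 2329 top z 44.7 c [ 828.2 -618.5] sz [107.5 169.5] ang 88.7
27 [359.9 129.5] 720 top z 33.7 c [ 749.6 -234.1] sz [96.5 59.8] ang 81.3
31 [206.9 137.7] 313 top z 47.8 c [740.2 225. ] sz [34.8 50. ] ang 21.4
37 [ 13.5 202.7] 2186 top z 34.7 c [550.4 792.8] sz [ 35.2 292. ] ang 89.5
41 [272.  160.2] 615 top z 15.7 c [663.2  31.6] sz [ 21.8 269.4] ang 5.1
43 [384.6 174.4] 418 top z 25.9 c [ 610.3 -291.9] sz [79.  46.4] ang 77.2
44 [179.1 179.4] 497 top z 25.6 c [611.7 307.9] sz [76.6 58.2] ang 69.2
45 [275.8 200.8] 2059 top z 19.8 c [538.5  22.6] sz [248.7 110.8] ang 89.2
112 [189.2 231.7] 304 top z 25.6 c [455.7 278.4] sz [34.2 75.7] ang 20.9
123 [ 99.1 247. ] 158 top z 51.0 c [423.5 519.4] sz [18.7 53.6] ang 82.4
125 [394.1 243.4] 240 top z 56.2 c [ 408.  -298.5] sz [35.8 22.7] ang 38.8
```

View pics/crop1.png

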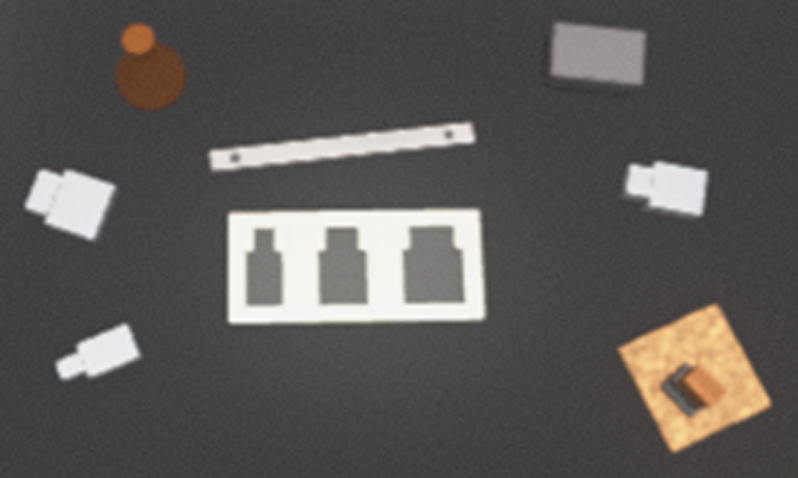

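```bash
cat > fit.py <<'E'
from h import *
from scipy.optimize import minimize
def T(w): a=w/2;b=(w-16)/2; return np.array([[-38,-a],[14,-a],[14,-b],[38,-b],[38,b],[14,b],[14,a],[-38,a]],np.float32)
def rect(lx,ly): return np.array([[-lx/2,-ly/2],[lx/2,-ly/2],[lx/2,ly/2],[-lx/2,ly/2]],np.float32)
M={"narrow":(T(34),24),"medium":(T(46),24),"wide":(T(58),24),"stop":(rect(20,270),14),"carrier":(rect(110,250),18),"pad":(rect(110,110),4),"grip":(rect(36,22),56),"box":(rect(60,95),32)}
def sdf(poly):
    # lookup table of signed distance, +inside, 0.5mm grid
    s=2;L=200
    im=np.zeros((2*L*s,2*L*s),np.uint8)
    cv2.fillPoly(im,[np.round((poly+L)*s).astype(np.int32)],255)
    d=(cv2.distanceTransform(im,cv2.DIST_L2,5)-cv2.distanceTransform(255-im,cv2.DIST_L2,5))/s
    def g(q):
        i=((q+L)*s).astype(np.float32)
        return cv2.remap(d.astype(np.float32),i[:,0].reshape(-1,1),i[:,1].reshape(-1,1),cv2.INTER_LINEAR,borderMode=cv2.BORDER_CONSTANT,borderValue=-50)[:,0]
    return g
def fit(c,name,init,zc=None,base=0,tol=5,P=None):
    """base: height of supporting surface. top points z in top+-tol (camera z)."""
    poly,h=M[name]; g=sdf(poly)
    if P is None: P=cloud(c)
    q=P.reshape(-1,3); top=base+h+(zc or 0)
    m=np.isfinite(q[:,0])&(np.hypot(q[:,0]-init[0],q[:,1]-init[1])<np.abs(poly).max()*1.4+15)
    q=q[m]; isT=(np.abs(q[:,2]-top)<tol); isB=(q[:,2]<base+(zc or 0)+min(4,h/3))
    if name=="carrier": isB=q[:,2]<3
    w=1.5
    A=q[isT,:2]; B=q[isB,:2]
    def cost(p):
        a=np.radians(p[2]); Rm=np.array([[np.cos(a),-np.sin(a)],[np.sin(a),np.cos(a)]])
        sa=g((A-p[:2])@Rm); sb=g((B-p[:2])@Rm)
        return (1/(1+np.exp(np.clip(sa/w,-30,30)))).sum()+(1/(1+np.exp(np.clip(-sb/w,-30,30)))).sum()
    best=None
    for da in(-4,0,4):
        r=minimize(cost,np.array(init,float)+[0,0,da],method="Nelder-Mead",options=dict(initial_simplex=np.array(init,float)+[0,0,da]+np.array([[0,0,0],[6,0,0],[0,6,0],[0,0,5]]),xatol=.02,fatol=.01))
        if best is None or r.fun<best.fun: best=r
    return best.x, best.fun, len(A), np.median(q[isT,2])
E
cat > m0.py <<'E'
from fit import *
init={"narrow":(455.7,278.4,111),"medium":(610,-292,77),"wide":(611.7,308,69),"stop":(663,31.6,5.1),"carrier":(538.5,22.6,-.8),"grip":(408,-298.5,38.8)}
for n in("top","side"):
    c=dict(np.load(n+"0.npz")); P=cloud(c)
    q=P.reshape(-1,3); b=q[(np.abs(q[:,0]-480)<60)&(np.abs(q[:,1])<150)]; z0=np.nanmedian(b[b[:,2]<8,2])
    print(n,"bench",z0)
    for k,v in init.items():
        x,fu,na,zt=fit(c,k,v,zc=1,P=P); print(k,x.round(1),round(fu,1),na,zt.round(1))
E
python3 m0.py
```

```text
top bench 0.7922369307402732
narrow [456.5 279.4 111.4] 45.6 279 24.0
medium [ 611.  -294.1   77. ] 53.5 367 24.1
wide [613.1 308.8  69.5] 50.9 460 24.2
stop [664.7  31.3   4.9] 1800.6 2279 16.8
carrier [539.5  22.8  -0.8] 482.2 2260 17.8
grip [ 407.8 -298.7   40.1] 15.6 112 55.9
side bench 1.9207607838146714
narrow [455.8 279.3 111.7] 31.4 139 25.5
medium [ 610.2 -290.8   76.8] 75.7 532 25.3
wide [611.5 308.7  68.2] 43.5 232 25.9
stop [663.8  33.5   5. ] 1243.3 1620 17.6
carrier [538.4  23.4  -0.8] 498.7 1947 19.0
grip [ 409.  -297.7   41.8] 21.4 160 56.2
```

```bash
cat > go.py <<'E'
import sys
from h import *
def plan(x,y,z,yaw,verbose=True):
    s=observe(); p=np.array(s["tool_pos"]); Y=s["tcp_rot"][2]
    a=np.radians(Y); d=np.array([x,y,z])-p
    X=np.array([np.cos(a),np.sin(a)]); Yv=np.array([np.sin(a),-np.cos(a)])
    sp=-((yaw-Y+180)%360-180)
    print("t %.1f"%s["time"],"at",p.round(1),"yaw",round(Y,1),"q7",s["q"][6].round(0),"gap",round(s["finger_gap"],1),"F",np.round(s["wrist_force"],1))
    print("shift m  x %.4f y %.4f z %.4f spin %.4f   (xy dist %.0f mm)"%(d[:2]@X/1e3,d[:2]@Yv/1e3,-d[2]/1e3,np.radians(sp),np.hypot(*d[:2])))
if __name__=="__main__": plan(*map(float,sys.argv[1:5]))
E
python3 go.py 526.6 -6 150 179.2
```

```text
t 0.1 at [206.2 642.2 221.6] yaw 162.2 q7 -5.0 gap 87.4 F [-0.1  0.1 -1.3]
shift m  x -0.5032 y -0.5192 z 0.0716 spin -0.2968   (xy dist 723 mm)
```

```bash
python3 -m jog '[[0.087,-0.02,-0.02,0,0],[0.087,-0.055,-0.057,0,-0.05],[0.087,-0.095,-0.098,0,-0.1],[0.087,-0.14,-0.144,0.01,-0.15],[0.087,-0.185,-0.19,0.02,-0.2],[0.08,-0.23,-0.237,0.03,-0.25],[0.07,-0.275,-0.284,0.04,-0.297],[0.06,-0.32,-0.33,0.05,-0.297],[0.055,-0.365,-0.377,0.06,-0.297],[0.052,-0.41,-0.423,0.07,-0.297],[0.05,-0.455,-0.47,0.071,-0.297],[0.05,-0.503,-0.519,0.0716,-0.297]]' 30; python3 go.py 526.6 -6 60 179.2
```

```text
time: 1.6
tool_pos: [513.9, 18.9, 151.1]
tcp_rot: [180.0, -0.0, 179.2]
wrist_force: [0.2, 0.4, -0.6]
finger_gap: 50.2
t 1.6 at [513.9  18.9 151.1] yaw 179.2 q7 87.0 gap 50.2 F [ 0.2  0.4 -0.6]
shift m  x -0.0130 y -0.0247 z 0.0911 spin 0.0005   (xy dist 28 mm)
```

```bash
python3 -m jog '[[0.05,0,0,0,0],[0.05,0,0,0,0],[0.05,0,0,0,0]]'; python3 - <<'E'
from fit import *
for n in("top","side"):
    c=cam(n); cv2.imwrite(f"pics/{n}1.png",c["frame"]); np.savez(f"{n}1.npz",**c)
E
python3 go.py 526.6 -6 60 179.2
```

```text
time: 1.98
tool_pos: [513.0, 22.5, 151.3]
tcp_rot: [180.0, -0.0, 179.4]
wrist_force: [-0.5, 0.3, 0.6]
finger_gap: 49.7
t 2.1 at [513.2  22.3 151.4] yaw 179.4 q7 87.0 gap 49.9 F [ 1.2  0.4 -0. ]
shift m  x -0.0137 y -0.0281 z 0.0914 spin 0.0030   (xy dist 31 mm)
```

View pics/side1.png

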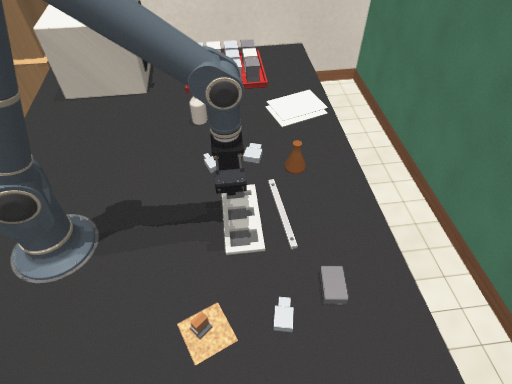

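```bash
python3 -m jog '[[0.05,-0.007,-0.014,0.02,0.003],[0.05,-0.0137,-0.0281,0.05,0.003],[0.05,-0.0137,-0.0281,0.08,0.003],[0.05,-0.0137,-0.0281,0.1,0.003],[0.05,-0.0137,-0.0281,0.112,0.003],[0.05,-0.0137,-0.0281,0.112,0.003],[0.05,-0.0137,-0.0281,0.112,0.003]]'; python3 - <<'E'
from fit import *
for n in("top","side"):
    c=cam(n); np.savez(f"{n}2.npz",**c)
    u,v=proj(c,[527,-6,20])[0]; u,v=int(u),int(v); f=c["frame"][v-60:v+60,u-80:u+80]; cv2.imwrite(f"pics/{n}2.png",cv2.resize(f,None,fx=4,fy=4,interpolation=cv2.INTER_CUBIC))
E
python3 go.py 526.6 -6 9 179.2
```

```text
time: 2.95
tool_pos: [527.6, -7.3, 40.2]
tcp_rot: [180.0, 0.1, 179.1]
wrist_force: [0.5, 0.0, 0.5]
finger_gap: 50.5
t 3.0 at [527.7  -7.4  40.3] yaw 179.1 q7 93.0 gap 50.3 F [ 0.   0.  -0.2]
shift m  x 0.0011 y 0.0014 z 0.0313 spin -0.0025   (xy dist 2 mm)
```

View pics/side2.png

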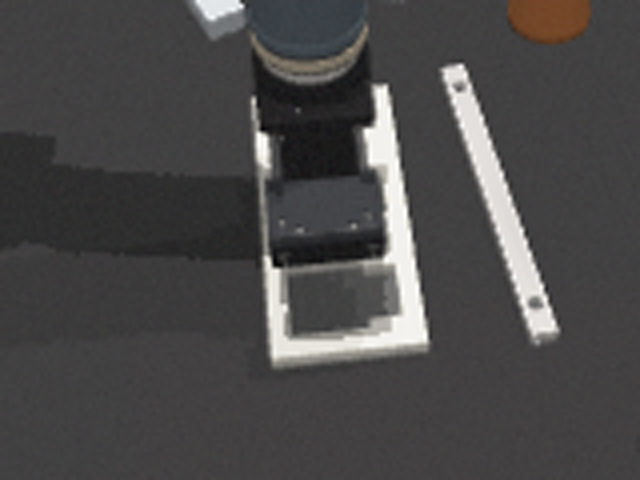

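View pics/top2.png

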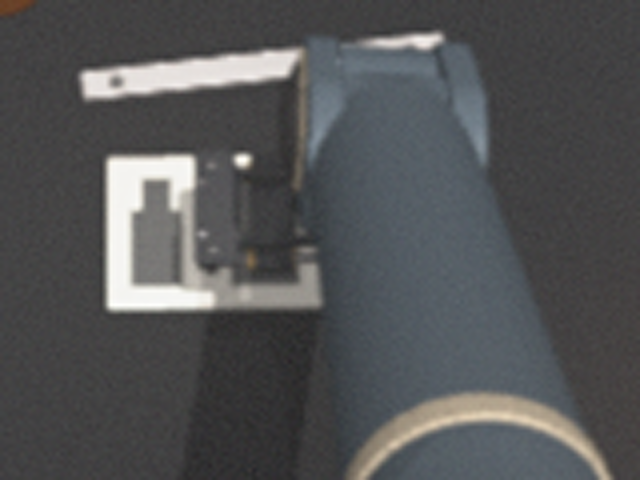

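The fingers straddle the wall between the medium and wide pockets, near (325,215) in the enlarged side crop. Descending and closing on the wall.

```bash
python3 -m jog '[[0.05,0.001,0.001,0.015,-0.002],[0.05,0.001,0.001,0.025,-0.002],[0.05,0.001,0.001,0.031,-0.002],[0.05,0.001,0.001,0.031,-0.002],[0.03,0.001,0.001,0.031,-0.002],[0.03,0.001,0.001,0.031,-0.002],[0.03,0.001,0.001,0.031,-0.002],[0.03,0.001,0.001,0.031,-0.002]]' 25; python3 go.py 526.6 -6 9 179.2
```

```text
time: 4.05
tool_pos: [526.3, -6.3, 8.8]
tcp_rot: [180.0, 0.0, 179.2]
wrist_force: [-0.4, 0.8, 2.8]
finger_gap: 33.6
t 4.0 at [526.3  -6.3   8.8] yaw 179.2 q7 94.0 gap 33.6 F [-0.4  0.8  2.8]
shift m  x -0.0003 y 0.0003 z -0.0002 spin -0.0007   (xy dist 0 mm)
```

```bash
python3 -m jog '[[0.03,-0.003,0,0,-0.01],[0.03,-0.008,0,0,-0.02],[0.03,-0.013,0.001,0,-0.03],[0.03,-0.018,0.001,0,-0.04],[0.03,-0.024,0.001,0,-0.05],[0.03,-0.03,0.002,0,-0.06],[0.03,-0.036,0.002,0,-0.07],[0.03,-0.042,0.003,0,-0.08],[0.03,-0.048,0.003,0,-0.09],[0.03,-0.052,0.004,0,-0.101],[0.03,-0.055,0.004,0,-0.101],[0.03,-0.055,0.004,0,-0.101]]'; python3 go.py 589.6 -3.3 9 -175; python3 - <<'E'
from fit import *
for n in("top","side"):
    c=cam(n); np.savez(f"{n}3.npz",**c)
    u,v=proj(c,[590,10,20])[0]; u,v=int(u),int(v); f=c["frame"][v-60:v+60,u-80:u+80]; cv2.imwrite(f"pics/{n}3.png",cv2.resize(f,None,fx=4,fy=4,interpolation=cv2.INTER_CUBIC))
E
```

```text
time: 5.55
tool_pos: [581.7, -3.2, 8.0]
tcp_rot: [-180.0, 0.1, -175.0]
wrist_force: [-1.1, -0.1, -5.7]
finger_gap: 33.5
t 5.5 at [581.7  -3.2   8. ] yaw -175.0 q7 98.0 gap 33.5 F [-1.1 -0.1 -5.7]
shift m  x -0.0079 y -0.0008 z -0.0010 spin -0.0007   (xy dist 8 mm)
```

View pics/side3.png

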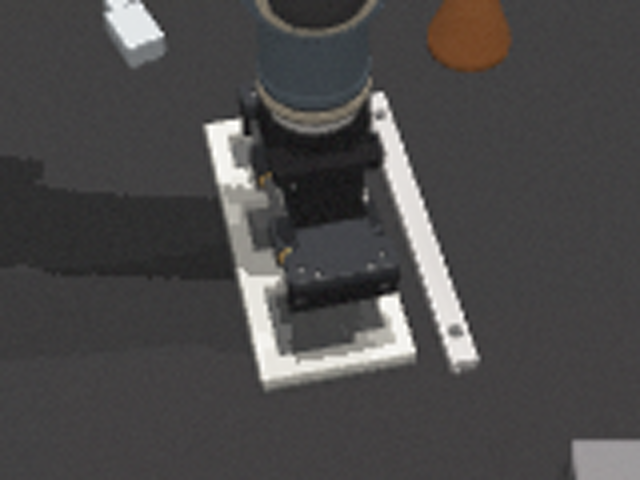

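```bash
python3 - <<'E'
from fit import *
for n in("top","side"):
    c=dict(np.load(n+"3.npz")); P=cloud(c)
    for k,v,t in(("carrier",(590,26,5),2.5),("stop",(664,32,5),2.2)):
        q=P[np.abs(P[...,2]-40)>15] if 0 else P
        x,fu,na,zt=fit(c,k,v,zc=1 if n=="top" else 2,P=q,tol=t); print(n,k,x.round(1),round(fu,1),na,zt.round(1))
cv2.imwrite
E
```

```text
top carrier [577.4  25.7   4.5] 127.5 573 18.5
top stop [665.8  29.9   5.2] 315.9 471 15.5
side carrier [576.4  27.    4.7] 131.4 668 19.5
side stop [664.   35.5   5. ] 272.0 559 16.4
```

View pics/top3.png

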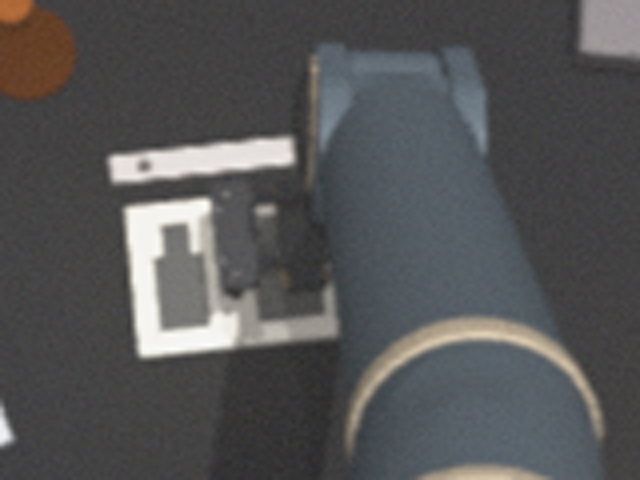

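The carrier moved only about 38 mm of the 55, so the wall slipped in the pads. Regripping harder, then going on.

```bash
python3 -m jog '[[0.045,0,0,0,0],[0.045,0,0,0,0],[0.045,0,0,0,0],[0.03,0,0,-0.0005,0],[0.03,0,0,-0.0005,0],[0.03,0,0,-0.0005,0],[0.03,0,0,-0.0005,0]]' 45; python3 go.py 589.6 -3.3 9 -175; python3 -m jog '[[0.03,-0.002,0,0,0],[0.03,-0.004,0,0,0],[0.03,-0.006,0,0,0],[0.03,-0.008,0,0,0],[0.03,-0.01,0,0,0],[0.03,-0.01,0,0,0]]' 45 ;  python3 go.py 589.6 -3.3 9 -175; python3 - <<'E'
from fit import *
for n in("top","side"):
    c=cam(n); np.savez(f"{n}4.npz",**c); P=cloud(c)
    for k,v,t in(("carrier",(587,26,5),2.5),):
        x,fu,na,zt=fit(c,k,v,zc=1 if n=="top" else 2,P=P,tol=t); print(n,k,x.round(1),round(fu,1),na,zt.round(1))
E
```

```text
time: 6.52
tool_pos: [581.2, -3.2, 9.2]
tcp_rot: [180.0, 0.0, -175.1]
wrist_force: [0.1, 0.3, 1.7]
finger_gap: 33.4
t 6.5 at [581.2  -3.2   9.2] yaw -175.1 q7 98.0 gap 33.4 F [0.1 0.3 1.7]
shift m  x -0.0083 y -0.0008 z 0.0002 spin -0.0013   (xy dist 8 mm)
time: 7.28
tool_pos: [585.1, -3.1, 9.1]
tcp_rot: [180.0, -0.7, -175.0]
wrist_force: [-12.9, -0.0, 16.8]
finger_gap: 33.9
t 7.3 at [585.1  -3.1   9.1] yaw -175.0 q7 98.0 gap 33.9 F [-12.9  -0.   16.8]
shift m  x -0.0044 y -0.0006 z 0.0001 spin 0.0001   (xy dist 4 mm)
top carrier [580.8  25.6   4.8] 120.2 585 18.6
side carrier [580.   26.9   5. ] 127.6 675 19.5
```

The stop is contact coupling: the soft arm presses the gripped carrier onto the bench (Fz +17 N), so its friction rises. I'll let go and push the rear face with both open fingers instead.

```bash
python3 -m jog '[[0.045,0.005,0,0,0],[0.045,0.005,0,0,0],[0.045,0.005,0,0,0],[0.045,0.005,0,-0.02,0],[0.07,0.005,0,-0.05,0],[0.087,0.005,0,-0.05,0],[0.087,0.005,0,-0.05,0]]'; python3 - <<'E'
from fit import *
for n in("top","side"):
    c=cam(n); np.savez(f"{n}5.npz",**c); P=cloud(c)
    for k,v,t in(("carrier",(580,26,5),2.5),):
        x,fu,na,zt=fit(c,k,v,zc=1 if n=="top" else 2,P=P,tol=t); print(n,k,x.round(1),round(fu,1),na,zt.round(1))
E
python3 go.py 503 19.7 60 -175.1
```

```text
time: 8.25
tool_pos: [585.7, -2.9, 58.4]
tcp_rot: [180.0, -0.0, -175.1]
wrist_force: [-0.5, -0.8, -0.5]
finger_gap: 67.3
top carrier [581.4  25.9   4.9] 113.3 659 18.5
side carrier [580.1  27.6   5.1] 134.2 845 19.5
t 8.3 at [585.3  -2.9  57.9] yaw -175.1 q7 98.0 gap 75.0 F [-0.6 -0.1 -0.2]
shift m  x 0.0800 y 0.0296 z -0.0021 spin 0.0008   (xy dist 85 mm)
```

```bash
python3 -m jog '[[0.087,0.03,0.01,0,0],[0.087,0.06,0.02,0,0],[0.087,0.08,0.0296,0,0],[0.087,0.08,0.0296,0.02,0],[0.087,0.08,0.0296,0.04,0],[0.087,0.08,0.0296,0.05,0],[0.087,0.08,0.0296,0.05,0],[0.087,0.08,0.0296,0.05,0]]'; python3 go.py 530 22 8 -175.1
```

```text
time: 9.35
tool_pos: [504.1, 19.6, 9.2]
tcp_rot: [180.0, 0.0, -175.1]
wrist_force: [-0.3, 0.9, 0.2]
finger_gap: 87.1
t 9.3 at [504.1  19.6   9.2] yaw -175.1 q7 95.0 gap 87.1 F [-0.3  0.9  0.2]
shift m  x -0.0260 y 0.0002 z 0.0012 spin 0.0005   (xy dist 26 mm)
```

Pushing slowly along the carrier's own x.

```bash
python3 -m jog '[[0.087,-0.003,0,0,0],[0.087,-0.006,0,0,0],[0.087,-0.009,0,0,0],[0.087,-0.012,0,0,0],[0.087,-0.015,0,0,0],[0.087,-0.018,0,0,0],[0.087,-0.021,0,0,0],[0.087,-0.023,0,0,0],[0.087,-0.025,0,0,0],[0.087,-0.025,0,0,0]]'; python3 go.py 535 22 8 -175.1;  python3 - <<'E'
from fit import *
for n in("top","side"):
    c=cam(n); np.savez(f"{n}6.npz",**c); P=cloud(c)
    for k,v,t in(("carrier",(595,26,5),2.5),):
        x,fu,na,zt=fit(c,k,v,zc=1 if n=="top" else 2,P=P,tol=t); print(n,k,x.round(1),round(fu,1),na,zt.round(1))
E
```

```text
time: 10.6
tool_pos: [525.3, 21.5, 8.2]
tcp_rot: [180.0, -0.4, -175.1]
wrist_force: [-6.2, -1.2, 4.6]
finger_gap: 87.1
t 10.6 at [525.3  21.5   8.2] yaw -175.1 q7 95.0 gap 87.1 F [-6.2 -1.2  4.6]
shift m  x -0.0097 y -0.0003 z 0.0002 spin 0.0005   (xy dist 10 mm)
top carrier [593.6  26.5   4.9] 125.6 695 18.4
side carrier [592.9  28.3   4.4] 127.1 1022 19.6
```

```bash
python3 -m jog '[[0.087,-0.003,0,0,0],[0.087,-0.006,0,0,0],[0.087,-0.008,0,0,0],[0.087,-0.008,0,0,0]]'; python3 go.py 535 22 8 -175.1; python3 -m jog '[[0.087,-0.002,0,0,0],[0.087,-0.004,0,0,0],[0.087,-0.004,0,0,0]]'; python3 -m jog '[[0.087,-0.002,0,0,0],[0.087,-0.004,0,0,0],[0.087,-0.004,0,0,0]]'
```

```text
time: 11.2
tool_pos: [532.5, 22.1, 8.2]
tcp_rot: [180.0, -0.5, -175.1]
wrist_force: [-8.1, -1.2, 5.6]
finger_gap: 87.3
t 11.2 at [532.5  22.1   8.2] yaw -175.1 q7 95.0 gap 87.3 F [-8.1 -1.2  5.6]
shift m  x -0.0025 y -0.0003 z 0.0002 spin 0.0008   (xy dist 2 mm)
time: 11.58
tool_pos: [532.6, 22.1, 7.7]
tcp_rot: [180.0, -1.0, -175.1]
wrist_force: [-13.9, -0.6, 11.0]
finger_gap: 86.9
time: 11.95
tool_pos: [532.6, 22.0, 7.3]
tcp_rot: [179.9, -1.5, -175.1]
wrist_force: [-21.6, -1.6, 16.9]
finger_gap: 86.7
```

```bash
python3 -m jog '[[0.087,0.01,0,0,0],[0.087,0.03,0,-0.02,0],[0.087,0.05,0,-0.06,0],[0.087,0.05,0,-0.1,0]]';python3 -m jog '[[0.087,0,0,0,0]]'; python3 go.py 458.5 274.7 120 111.5
```

```text
time: 12.45
tool_pos: [493.7, 18.7, 109.8]
tcp_rot: [180.0, -0.0, -175.1]
wrist_force: [0.9, 0.7, -0.5]
finger_gap: 87.1
time: 12.58
tool_pos: [497.9, 19.2, 112.1]
tcp_rot: [180.0, 0.5, -175.1]
wrist_force: [0.1, 0.1, -0.8]
finger_gap: 86.9
t 12.6 at [497.9  19.2 112.1] yaw -175.1 q7 93.0 gap 86.9 F [ 0.1  0.1 -0.8]
shift m  x 0.0173 y 0.2580 z -0.0079 spin 1.2817   (xy dist 259 mm)
```

```bash
python3 -m jog '[[0.087,0.002,0.02,0,0.1],[0.087,0.004,0.06,0,0.25],[0.08,0.007,0.1,0,0.4],[0.07,0.01,0.14,0,0.55],[0.06,0.013,0.18,0,0.7],[0.06,0.015,0.22,0,0.85],[0.06,0.0173,0.25,0,1.0],[0.06,0.0173,0.258,0,1.15],[0.06,0.0173,0.258,0,1.28],[0.06,0.0173,0.258,0,1.28],[0.06,0.0173,0.258,0,1.28]]'; cat > look.py <<'E'
import sys
from fit import *
tag=sys.argv[1]; what=sys.argv[2:]
init={"narrow":(456,279.3,111.5),"medium":(610.5,-292.5,77),"wide":(612,308.7,69),"stop":(664,32,5),"carrier":(599,27,5),"grip":(408.3,-298.2,40)}
for w in list(what):
    if ":" in w:
        k,v=w.split(":"); init[k]=tuple(map(float,v.split(",")))
for n in("top","side"):
    c=cam(n); np.savez(f"{n}{tag}.npz",**c); cv2.imwrite(f"pics/{n}{tag}.png",c["frame"]); P=cloud(c)
    for w in what:
        k=w.split(":")[0]
        t=2.5 if k in("stop","carrier") else 5
        base=6 if (k in("narrow","medium","wide") and tag[0]=="s") else 0
        x,fu,na,zt=fit(c,k,init[k],zc=0.8 if n=="top" else 1.9,P=P,tol=t,base=base); print(n,k,x.round(1),round(fu,1),na,zt.round(1))
E
python3 look.py 7 narrow carrier stop wide medium; python3 go.py 458 274.7 120 111.5
```

```text
time: 13.95
tool_pos: [455.3, 274.3, 108.5]
tcp_rot: [-180.0, 0.0, 111.7]
wrist_force: [0.2, -0.2, 0.3]
finger_gap: 60.1
top narrow [456.7 279.5 111.1] 14.1 68 24.0
top carrier [600.7  27.2   4.9] 237.2 1516 18.4
top stop [663.2  31.1   5. ] 706.3 1100 15.6
top wide [613.4 308.6  70.4] 32.9 393 24.3
top medium [ 611.1 -293.7   77.2] 50.4 356 24.5
side narrow [455.2 280.6 111.5] 28.0 136 25.4
side carrier [599.6  29.1   5. ] 167.4 1340 19.6
side stop [662.5  34.8   5. ] 505.9 841 16.7
side wide [610.9 309.4  67.1] 40.7 226 25.9
side medium [ 610.3 -290.6   76.7] 73.6 532 25.4
t 14.1 at [455.4 274.2 108.8] yaw 111.6 q7 -2.0 gap 59.7 F [ 0.2  0.6 -0.7]
shift m  x -0.0005 y 0.0026 z -0.0112 spin 0.0025   (xy dist 3 mm)
```

View pics/top7.png

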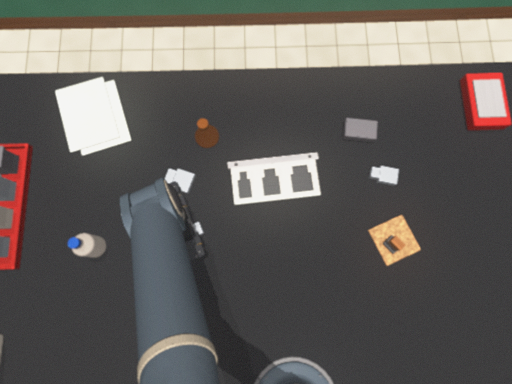

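View pics/side7.png

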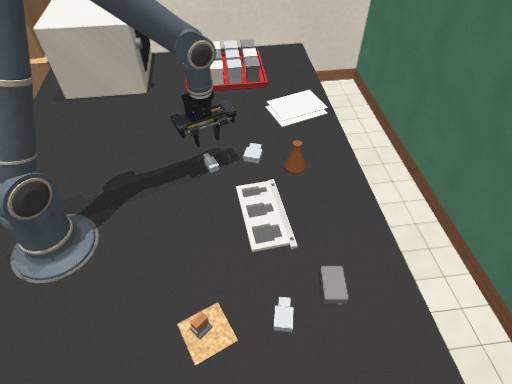

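The carrier now lies square on the bar: side pixels (240,185)–(295,247), no gap visible, fitted yaw 5.0° for both. Next I grasp the narrow block.

```bash
python3 -m jog '[[0.06,-0.0005,0.0026,0.02,0.0025],[0.06,-0.0005,0.0026,0.045,0.0025],[0.06,-0.0005,0.0026,0.07,0.0025],[0.06,-0.0005,0.0026,0.085,0.0025],[0.06,-0.0005,0.0026,0.0945,0.0025],[0.06,-0.0005,0.0026,0.0945,0.0025],[0.06,-0.0005,0.0026,0.0945,0.0025]]'; python3 look.py 8; python3 - <<'E'
from h import *
c=dict(np.load("side8.npz")); u,v=map(int,proj(c,[457,277,24])[0]); cv2.imwrite("pics/side8c.png",cv2.resize(c["frame"][v-50:v+50,u-65:u+65],None,fx=5,fy=5,interpolation=cv2.INTER_CUBIC))
E
python3 go.py 458 274.7 14 111.5
```

```text
time: 14.92
tool_pos: [458.5, 275.2, 15.1]
tcp_rot: [179.9, -0.0, 111.5]
wrist_force: [-0.4, 0.1, -0.3]
finger_gap: 59.7
t 15.0 at [458.5 275.3  15.2] yaw 111.5 q7 2.0 gap 60.0 F [1.  0.  0.8]
shift m  x -0.0004 y -0.0006 z 0.0012 spin -0.0007   (xy dist 1 mm)
```

View pics/side8c.png

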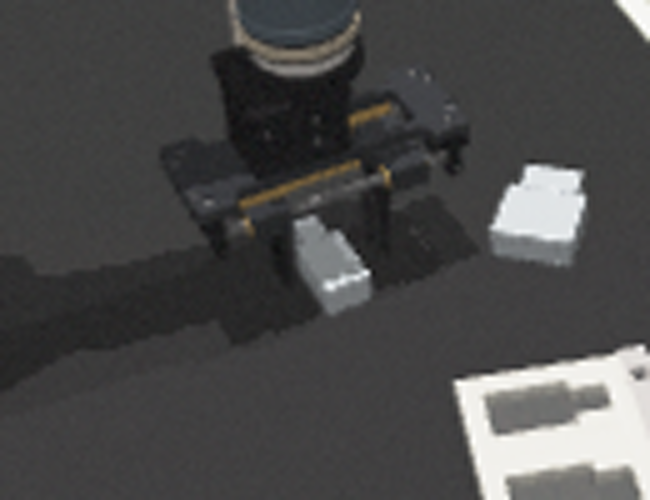

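The narrow block lies between the fingers, at (330,265) in the enlarged crop, gripped by its main part.

```bash
python3 -m jog '[[0.03,0,0,0.001,0],[0.03,0,0,0.001,0],[0.03,0,0,0.001,0],[0.03,0,0,0.001,0],[0.03,0,0,-0.01,0],[0.03,0,0,-0.04,0],[0.03,0,0,-0.08,0],[0.03,0,0,-0.1,0],[0.03,0,0,-0.1,0]]' 30; python3 go.py 458 274.7 14 111.5;python3 look.py 9; python3 - <<'E'
from h import *
s=observe(); print(s["tool_pos"])
for n in("side","top"):
  c=dict(np.load(n+"9.npz")); u,v=map(int,proj(c,s["tool_pos"])[0]); print(n,u,v,proj(c,s["tool_pos"])); u=max(u,65)
  cv2.imwrite(f"pics/{n}9c.png",cv2.resize(c["frame"][v-50:v+50,u-65:u+65],None,fx=5,fy=5,interpolation=cv2.INTER_CUBIC))
E
```

```text
time: 16.15
tool_pos: [459.0, 275.6, 116.4]
tcp_rot: [179.8, -0.1, 111.5]
wrist_force: [0.7, -0.7, -1.9]
finger_gap: 34.1
t 16.1 at [459.  275.6 116.4] yaw 111.5 q7 -2.0 gap 34.1 F [ 0.7 -0.7 -1.9]
shift m  x -0.0005 y -0.0013 z 0.1024 spin -0.0007   (xy dist 1 mm)
[457.49463    274.76910756 114.20319804]
side 207 140 [[207.61939762 140.33836487]]
top 183 227 [[183.01939785 227.54258263]]
```

View pics/side9c.png

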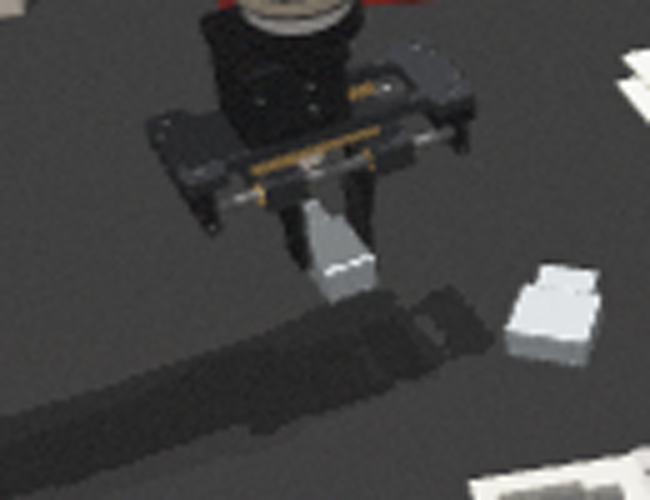

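```bash
cat > held.py <<'E'
import sys
from fit import *
# held.py name tag h : fit the block in hand; h = TCP height above block underside
name,tag,h=sys.argv[1],sys.argv[2],float(sys.argv[3])
s=observe(); t=s["tool_pos"]; Y=s["tcp_rot"][2]; a=np.radians(Y); Rm=np.array([[np.cos(a),-np.sin(a)],[np.sin(a),np.cos(a)]])
poly,_=M[name]; g=sdf(poly)
for n in("side","top"):
    c=cam(n); np.savez(f"{n}{tag}.npz",**c); P=cloud(c); 
    br=c["frame"].min(2)
    ztop=t[2]-h+24
    q=P; m=np.isfinite(q[...,0])&(np.hypot(q[...,0]-t[0],q[...,1]-t[1])<60)&(br>110)
    zz=q[...,2][m]; print(n,"z pct",np.percentile(zz,[10,50,90]).round(1) if len(zz) else None,len(zz),"exp top",round(ztop,1))
    mm=m&(np.abs(q[...,2]-ztop-1)<4); A=q[mm][:,:2]
    if len(A)<30: continue
    L=(A-t[:2])@Rm  # tool/block frame
    print("  local x range",np.percentile(L[:,0],[1,99]).round(1),"y range",np.percentile(L[:,1],[1,99]).round(1))
    w=L[L[:,0]<8]; tb=L[L[:,0]>24]
    if len(w)>5: print("  main y",np.percentile(w[:,1],[2,98]).round(1))
    if len(tb)>5: print("  tab y",np.percentile(tb[:,1],[2,98]).round(1))
E
python3 held.py narrow 9 14.2
```

```text
side z pct [119.3 129.1 481.9] 292 exp top 124.0
  local x range [-35.1  37.1] y range [-15.7  15.9]
  main y [-14.8  15.8]
  tab y [-8.   0.5]
top z pct [124.7 492.  495. ] 321 exp top 124.0
```

```bash
python3 - <<'E'
from fit import *
s=observe(); t=s["tool_pos"]; Y=s["tcp_rot"][2]; a=np.radians(Y); Rm=np.array([[np.cos(a),-np.sin(a)],[np.sin(a),np.cos(a)]])
print(t,s["tcp_rot"])
c=dict(np.load("side9.npz")); P=cloud(c); br=c["frame"].min(2)
m=np.isfinite(P[...,0])&(np.hypot(P[...,0]-t[0],P[...,1]-t[1])<60)&(br>100)&(np.abs(P[...,2]-120)<30)
q=P[m]; L=(q[:,:2]-t[:2])@Rm
for lo in range(-45,45,5):
    k=(L[:,0]>=lo)&(L[:,0]<lo+5)
    if k.sum()>2: print(lo,k.sum(),np.percentile(q[k,2],[5,50,95]).round(1),np.percentile(L[k,1],[3,97]).round(1))
E
```

```text
[457.15269766 274.47835389 113.44752306] [-1.79881396e+02  2.99409917e-02  1.11461305e+02]
-40 5 [113.1 113.4 124.6] [-9.7  1.8]
-35 51 [106.  116.5 126.2] [-15.7  15.8]
-30 14 [109.5 126.1 128.1] [-8.4 14.7]
-25 14 [112.9 125.8 127.6] [-13.4  16.4]
-20 14 [116.3 126.6 128.5] [-15.2  16.1]
-15 12 [116.7 126.5 127.8] [-14.3  15.9]
-10 11 [125.7 127.4 129. ] [-13.   12.6]
-5 7 [125.7 127.6 128.7] [-10.   11.3]
0 7 [125.  126.4 128.4] [-12.9   9.6]
5 9 [123.3 126.2 127.9] [-16.5   7.2]
10 8 [125.  126.6 129.1] [-15.1   5.5]
15 4 [125.3 126.4 128.2] [-6.6  6.8]
20 5 [124.8 126.7 128.3] [-5.6  4.8]
25 4 [125.2 125.6 129.3] [-7.8  1.7]
35 3 [124.6 126.8 127.1] [-8.1 -1.7]
```

```bash
cat > endface.py <<'E'
import sys
from fit import *
tag=sys.argv[1] if len(sys.argv)>1 else None
s=observe(); t=s["tool_pos"]; Y=s["tcp_rot"][2]; a=np.radians(Y); Rm=np.array([[np.cos(a),-np.sin(a)],[np.sin(a),np.cos(a)]])
for n in("side","top"):
    c=cam(n); P=cloud(c); br=c["frame"].min(2)
    np.savez(f"{n}{tag}.npz",**c)
    m=np.isfinite(P[...,0])&(np.hypot(P[...,0]-t[0],P[...,1]-t[1])<60)&(br>100)&(P[...,2]>t[2]-12)&(P[...,2]<t[2]+16)
    q=P[m]
    if len(q)<10: print(n,"few"); continue
    L=(q[:,:2]-t[:2])@Rm; zt=np.percentile(q[:,2],85)
    lowm=q[:,2]<zt-5
    print(n,len(q),"tool z",t[2].round(1),"top z",zt.round(1),"x ext",np.percentile(L[:,0],[1,99]).round(1),"y ext",np.percentile(L[:,1],[1,99]).round(1))
    for nm,k in(("-x face",lowm&(L[:,0]<-20)),("+x face",lowm&(L[:,0]>20)),("-y face",lowm&(L[:,1]<-10)),("+y face",lowm&(L[:,1]>10))):
        if k.sum()>6: print("  ",nm,k.sum(),"x",np.percentile(L[k,0],[10,50,90]).round(1),"y",np.percentile(L[k,1],[10,50,90]).round(1))
    e=lowm&(L[:,0]<-20)
    if e.sum()>10: print("   yaw err of end face deg",np.degrees(np.polyfit(L[e,1],L[e,0],1)[0]).round(1))
E
python3 endface.py 9
```

```text
side 170 tool z 113.4 top z 126.4 x ext [-35.8  38. ] y ext [-16.   16.4]
   -x face 48 x [-34.4 -32.4 -30.7] y [-13.4   1.5  15.6]
   -y face 10 x [-33.8 -32.6 -31.1] y [-15.7 -13.7 -11.4]
   +y face 16 x [-34.5 -30.9 -16.2] y [12.8 15.6 16.5]
   yaw err of end face deg 4.1
top 39 tool z 113.4 top z 125.3 x ext [-33.8 -26.2] y ext [-16.7  13.2]
   -x face 10 x [-33.8 -33.7 -32.8] y [-14.9   1.2   9. ]
```

```bash
python3 go.py 587 118.2 90 5
```

```text
t 16.4 at [457.3 274.5 113.4] yaw 111.5 q7 -2.0 gap 33.3 F [ 0.9 -0.4 -1.2]
shift m  x -0.1929 y 0.0635 z 0.0234 spin 1.8580   (xy dist 203 mm)
```

```bash
python3 -m jog '[[0.03,-0.01,0.003,0,0.08],[0.03,-0.03,0.01,0,0.24],[0.03,-0.05,0.016,0,0.41],[0.03,-0.07,0.023,0,0.58],[0.03,-0.09,0.03,0,0.75],[0.03,-0.11,0.036,0,0.92],[0.03,-0.13,0.043,0,1.09],[0.03,-0.15,0.05,0,1.26],[0.03,-0.17,0.056,0.01,1.43],[0.03,-0.185,0.061,0.015,1.6],[0.03,-0.1929,0.0635,0.0234,1.76],[0.03,-0.1929,0.0635,0.0234,1.858]]'; python3 -m jog '[[0.03,0,0,0,0],[0.03,0,0,0,0],[0.03,0,0,0,0]]'; python3 endface.py 10; python3 go.py 587 118.2 40 5
```

```text
time: 17.95
tool_pos: [587.2, 117.5, 89.6]
tcp_rot: [179.9, 0.1, 4.7]
wrist_force: [0.2, 0.5, -0.1]
finger_gap: 33.4
time: 18.32
tool_pos: [587.6, 118.8, 91.1]
tcp_rot: [-180.0, 0.0, 5.1]
wrist_force: [-0.2, 1.1, 0.2]
finger_gap: 33.7
side 52 tool z 91.1 top z 103.9 x ext [-33.5  15.4] y ext [-17.8  14. ]
   -x face 15 x [-33.3 -28.6 -25.3] y [-16.8 -15.   -2.1]
   -y face 23 x [-31.3 -25.1  11. ] y [-17. -16. -14.]
   yaw err of end face deg -13.7
top 54 tool z 91.1 top z 103.4 x ext [-33.1  -3.7] y ext [-15.8   3.6]
t 18.4 at [587.6 118.7  91.2] yaw 5.0 q7 -69.0 gap 33.4 F [ 0.1 -0.  -1. ]
shift m  x -0.0007 y 0.0005 z 0.0512 spin 0.0006   (xy dist 1 mm)
```

```bash
python3 -m jog '[[0.03,-0.0007,0.0005,0.01,0],[0.03,-0.0007,0.0005,0.03,0],[0.03,-0.0007,0.0005,0.045,0],[0.03,-0.0007,0.0005,0.051,0],[0.03,-0.0007,0.0005,0.056,0],[0.03,-0.0007,0.0005,0.056,0]]'; python3 endface.py 11; python3 - <<'E'
from h import *
s=observe(); print(s["tool_pos"].round(1),s["wrist_force"].round(1))
for n in("side","top"):
  c=dict(np.load(n+"11.npz")); u,v=map(int,proj(c,s["tool_pos"])[0])
  cv2.imwrite(f"pics/{n}11c.png",cv2.resize(c["frame"][v-50:v+50,u-65:u+65],None,fx=5,fy=5,interpolation=cv2.INTER_CUBIC))
E
```

```text
time: 19.18
tool_pos: [587.0, 118.0, 34.9]
tcp_rot: [180.0, 0.0, 5.0]
wrist_force: [-0.2, 0.4, 0.2]
finger_gap: 33.7
side 45 tool z 34.9 top z 47.8 x ext [-42.3  27.4] y ext [-51.4  22.9]
   -x face 16 x [-36.6 -32.6 -27.8] y [-17.5 -15.2  15.7]
   -y face 16 x [-32.6 -27.8  16.4] y [-50.5 -16.6 -15.2]
   yaw err of end face deg -7.4
top 74 tool z 34.9 top z 47.5 x ext [-35.2  -5.7] y ext [-31.5  13.5]
   -x face 12 x [-33.  -32.6 -25.8] y [-26.4  -8.    6.7]
   yaw err of end face deg -11.7
[587.3 118.   35.4] [ 0.2 -0.4 -0.1]
```

View pics/side11c.png

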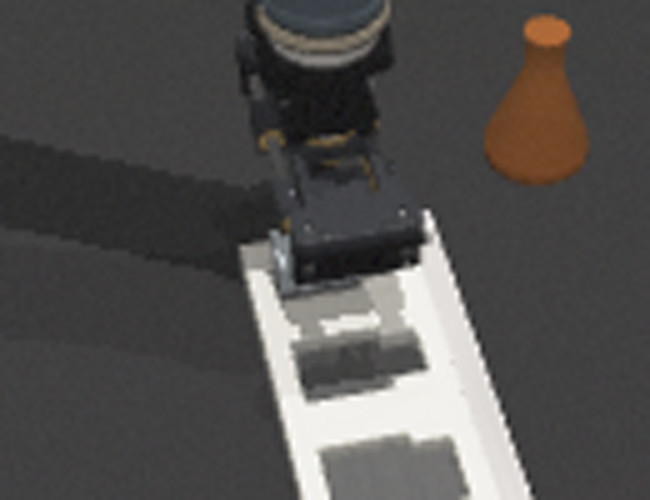

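View pics/top11c.png

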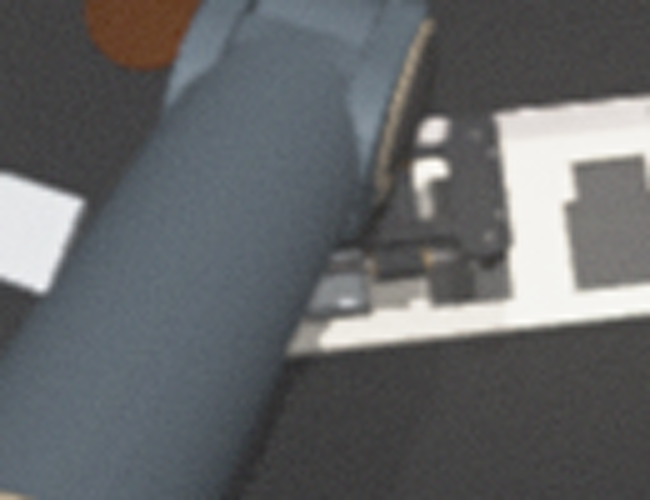

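```bash
python3 -m jog '[[0.03,0,0,0.003,0],[0.03,0,0,0.006,0],[0.03,0,0,0.008,0],[0.03,0,0,0.008,0]]'; python3 -m jog '[[0.03,0,0,0.003,0],[0.03,0,0,0.006,0],[0.03,0,0,0.006,0]]'
```

```text
time: 19.77
tool_pos: [586.8, 118.1, 26.9]
tcp_rot: [-180.0, 0.0, 5.0]
wrist_force: [0.5, -0.4, -0.8]
finger_gap: 33.7
time: 20.15
tool_pos: [586.7, 118.1, 20.7]
tcp_rot: [180.0, 0.0, 5.0]
wrist_force: [0.7, 0.3, -0.7]
finger_gap: 33.4
```

It slid into the pocket with no resistance. Seating it and releasing.

```bash
python3 -m jog '[[0.03,0,0,0.0012,0],[0.03,0,0,0.0012,0],[0.045,0,0,0.001,0],[0.05,0,0,0,0],[0.05,0,0,0,0],[0.05,0,0,-0.02,0],[0.05,0,0,-0.06,0],[0.06,0,0,-0.09,0],[0.07,0,0,-0.09,0]]'; python3 go.py 587 250 110 69
```

```text
time: 21.28
tool_pos: [589.1, 118.0, 114.6]
tcp_rot: [-179.9, -0.4, 5.0]
wrist_force: [-0.3, 0.7, -0.0]
finger_gap: 63.0
t 21.3 at [589.1 118.  114.6] yaw 5.0 q7 -70.0 gap 63.0 F [-0.3  0.7 -0. ]
shift m  x 0.0094 y -0.1317 z 0.0046 spin -1.1173   (xy dist 132 mm)
```

```bash
python3 go.py 610.3 304.4 115 68.8
```

```text
t 21.3 at [589.1 118.  114.6] yaw 5.0 q7 -70.0 gap 63.0 F [-0.3  0.7 -0. ]
shift m  x 0.0373 y -0.1839 z -0.0004 spin -1.1138   (xy dist 188 mm)
```

```bash
python3 -m jog '[[0.085,0.002,-0.01,0,-0.1],[0.085,0.006,-0.03,0,-0.25],[0.085,0.01,-0.06,0,-0.4],[0.085,0.016,-0.09,0,-0.55],[0.085,0.022,-0.12,0,-0.7],[0.085,0.028,-0.15,0,-0.85],[0.085,0.034,-0.17,0,-1.0],[0.085,0.0373,-0.1839,0,-1.1138],[0.085,0.0373,-0.1839,0,-1.1138],[0.085,0.0373,-0.1839,0,-1.1138],[0.085,0.0373,-0.1839,0,-1.1138]]'; python3 look.py 12 wide medium carrier; python3 look.py s12 narrow:591.9,118.7,5;  python3 go.py 610.3 304.4 14 68.8
```

```text
time: 22.65
tool_pos: [608.1, 303.3, 111.1]
tcp_rot: [180.0, 0.0, 68.7]
wrist_force: [0.4, 0.2, -0.3]
finger_gap: 85.0
top wide [613.2 308.3  68.9] 39.2 357 24.1
top medium [ 611.3 -293.9   77.4] 53.0 364 24.5
top carrier [600.7  27.1   5. ] 241.0 1532 18.5
side wide [611.2 309.7  67.3] 42.3 228 25.8
side medium [ 610.3 -290.8   76.7] 74.0 533 25.5
side carrier [599.6  29.5   5. ] 157.4 1303 19.6
top narrow [592.3 119.    4.8] 32.5 258 30.1
side narrow [591.9 117.5   3.8] 26.9 182 31.8
t 22.9 at [608.1 304.1 111.1] yaw 68.8 q7 -33.0 gap 85.2 F [ 0.5  0.2 -0.3]
shift m  x 0.0011 y 0.0020 z 0.0971 spin -0.0005   (xy dist 2 mm)
```

View pics/side12.png

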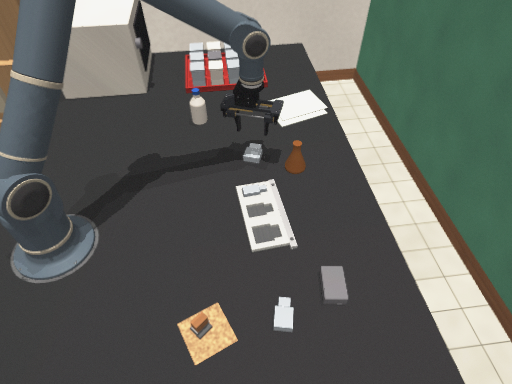

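The narrow block sits in its pocket, side (255,189), its top 6 mm above that of the bench blocks as it should be. Now the wide block.

```bash
python3 -m jog '[[0.085,0.001,0.002,0.02,0],[0.085,0.001,0.002,0.045,0],[0.085,0.001,0.002,0.07,0],[0.085,0.001,0.002,0.088,0],[0.085,0.001,0.002,0.0971,0],[0.085,0.001,0.002,0.0971,0],[0.085,0.001,0.002,0.0971,0],[0.085,0.001,0.002,0.0971,0]]'; python3 go.py 610.3 304.4 14 68.8
```

```text
time: 23.85
tool_pos: [610.9, 305.0, 15.0]
tcp_rot: [179.9, -0.1, 68.8]
wrist_force: [-0.1, 0.1, -0.0]
finger_gap: 84.9
t 23.9 at [610.9 305.   15. ] yaw 68.8 q7 -30.0 gap 84.9 F [-0.1  0.1 -0. ]
shift m  x -0.0008 y -0.0004 z 0.0010 spin 0.0003   (xy dist 1 mm)
```

```bash
python3 -m jog '[[0.053,0,0,0.001,0],[0.053,0,0,0.001,0],[0.053,0,0,0.001,0],[0.053,0,0,0.001,0],[0.053,0,0,0.001,0],[0.053,0,0,-0.01,0],[0.053,0,0,-0.04,0],[0.053,0,0,-0.08,0],[0.053,0,0,-0.09,0],[0.053,0,0,-0.09,0],[0.053,0,0,-0.09,0]]' 30; python3 endface.py 13
```

```text
time: 25.22
tool_pos: [609.1, 304.5, 102.4]
tcp_rot: [-179.9, 0.1, 68.8]
wrist_force: [-0.1, -0.1, -0.7]
finger_gap: 57.9
side 291 tool z 102.4 top z 116.4 x ext [-36.7  40.7] y ext [-27.3  27.8]
   -x face 74 x [-35.8 -33.8 -31.6] y [-23.   -0.1  23.4]
   -y face 24 x [-35.1 -33.6 -31. ] y [-27.2 -19.1 -10.6]
   +y face 25 x [-36.  -34.1 -32.9] y [11.4 20.2 26.9]
   yaw err of end face deg -1.2
top 225 tool z 102.4 top z 115.2 x ext [-34.8   1. ] y ext [-28.2  28. ]
   -x face 29 x [-34.7 -34.2 -32.4] y [-23.6  -2.8  18.2]
   -y face 11 x [-34.5 -34.2 -32.5] y [-25.5 -19.5 -12.8]
   +y face 9 x [-34.7 -34.  -23. ] y [11.9 16.  24.2]
   yaw err of end face deg 0.5
```

```bash
python3 go.py 602.5 -48.9 85 5
```

```text
t 25.3 at [609.3 304.4 102.3] yaw 68.8 q7 -32.0 gap 58.1 F [ 0.5  1.  -0.7]
shift m  x -0.3319 y 0.1213 z 0.0173 spin 1.1139   (xy dist 353 mm)
```

```bash
python3 -m jog '[[0.053,-0.01,0.004,0,0.03],[0.053,-0.03,0.011,0,0.1],[0.053,-0.06,0.022,0,0.2],[0.053,-0.095,0.035,0,0.31],[0.053,-0.13,0.048,0,0.43],[0.053,-0.165,0.06,0,0.55],[0.053,-0.2,0.073,0,0.67],[0.053,-0.235,0.086,0,0.79],[0.053,-0.27,0.099,0,0.9],[0.053,-0.3,0.11,0.005,1.0],[0.053,-0.32,0.117,0.01,1.08],[0.053,-0.3319,0.1213,0.0173,1.1139]]'; python3 -m jog '[[0.053,0,0,0,0],[0.053,0,0,0,0],[0.053,0,0,0,0]]'; python3 endface.py 14; python3 go.py 602.5 -48.9 34 5
```

```text
time: 26.82
tool_pos: [603.1, -50.5, 86.5]
tcp_rot: [180.0, -0.0, 4.7]
wrist_force: [-1.0, -0.0, -0.9]
finger_gap: 57.5
time: 27.2
tool_pos: [603.8, -47.2, 86.7]
tcp_rot: [-180.0, -0.0, 5.1]
wrist_force: [-0.3, -0.1, -1.0]
finger_gap: 58.0
side 80 tool z 86.7 top z 100.1 x ext [-34.7 -24.8] y ext [-30.4  26.7]
   -x face 27 x [-34.5 -33.  -27.3] y [-29.2 -27.2   8.2]
   -y face 17 x [-33.4 -30.1 -26.3] y [-29.8 -27.7 -24.5]
   yaw err of end face deg -7.8
top few
t 27.3 at [603.7 -47.6  86.8] yaw 5.1 q7 -53.0 gap 57.6 F [ 0.3  0.1 -0.3]
shift m  x -0.0013 y 0.0011 z 0.0528 spin 0.0015   (xy dist 2 mm)
```

```bash
python3 -m jog '[[0.053,-0.0013,0.0011,0.02,0.001],[0.053,-0.0013,0.0011,0.04,0.001],[0.053,-0.0013,0.0011,0.05,0.001],[0.053,-0.0013,0.0011,0.0528,0.001],[0.053,-0.0013,0.0011,0.0528,0.001],[0.053,-0.0013,0.0011,0.0528,0.001]]'; python3 go.py 602.5 -48.9 34 5; python3 endface.py 15;python3 - <<'E'
from h import *
s=observe()
for n in("side","top"):
  c=dict(np.load(n+"15.npz")); u,v=map(int,proj(c,s["tool_pos"])[0])
  cv2.imwrite(f"pics/{n}15c.png",cv2.resize(c["frame"][v-50:v+50,u-65:u+65],None,fx=5,fy=5,interpolation=cv2.INTER_CUBIC))
E
```

```text
time: 28.05
tool_pos: [602.8, -50.0, 34.4]
tcp_rot: [180.0, -0.1, 4.9]
wrist_force: [-0.0, 0.2, 0.1]
finger_gap: 57.3
t 28.1 at [602.8 -50.   34.4] yaw 4.9 q7 -50.0 gap 57.3 F [-0.   0.2  0.1]
shift m  x -0.0002 y -0.0011 z 0.0004 spin -0.0012   (xy dist 1 mm)
side 73 tool z 34.4 top z 47.7 x ext [-40.6  22.6] y ext [-43.9  36.6]
   -x face 22 x [-36.6 -33.9 -27.1] y [-29.9 -27.2  15.3]
   -y face 16 x [-35.6 -29.8   2.4] y [-41.  -28.8 -27.2]
   yaw err of end face deg -4.1
top few
```

View pics/side15c.png

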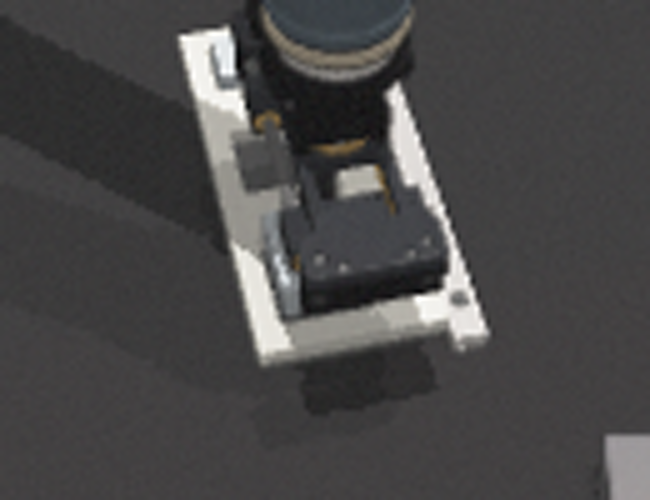

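```bash
python3 -m jog '[[0.053,0,-0.001,0.0,0],[0.053,0,-0.001,0.003,0],[0.053,0,-0.001,0.006,0],[0.053,0,-0.001,0.009,0],[0.053,0,-0.001,0.009,0]]'; python3 -m jog '[[0.053,0,0,0.002,0],[0.053,0,0,0.004,0],[0.053,0,0,0.006,0],[0.053,0,0,0.006,0]]'
```

```text
time: 28.78
tool_pos: [601.9, -48.8, 24.5]
tcp_rot: [-180.0, 0.0, 4.9]
wrist_force: [-0.8, -0.4, -0.8]
finger_gap: 57.9
time: 29.28
tool_pos: [602.3, -48.9, 19.0]
tcp_rot: [-180.0, -0.0, 4.9]
wrist_force: [-0.5, 0.7, 0.7]
finger_gap: 57.7
```

No contact down to 19 mm, so it is in the pocket. Releasing.

```bash
python3 -m jog '[[0.053,0,0,0.0005,0],[0.053,0,0,0.0005,0],[0.07,0,0,0.0,0],[0.075,0,0,0,0],[0.075,0,0,0,0],[0.075,0,0,-0.02,0],[0.075,0,0,-0.06,0],[0.075,0,0,-0.09,0],[0.075,0,0,-0.09,0]]'; python3 look.py 16 medium; python3 go.py 609.5 -297 115 77
```

```text
time: 30.4
tool_pos: [604.2, -49.5, 112.4]
tcp_rot: [180.0, -0.4, 4.9]
wrist_force: [-0.4, 1.0, 0.0]
finger_gap: 75.0
top medium [ 611.  -293.8   77.1] 57.1 368 24.2
side medium [ 610.1 -291.1   76.4] 76.6 535 25.3
t 30.5 at [602.2 -48.6 109.4] yaw 5.0 q7 -54.0 gap 74.7 F [-0.7 -0.2  0. ]
shift m  x -0.0141 y 0.2481 z -0.0056 spin -1.2575   (xy dist 249 mm)
```

```bash
python3 -m jog '[[0.075,-0.001,0.015,0,-0.1],[0.075,-0.003,0.04,0,-0.25],[0.075,-0.005,0.08,0,-0.4],[0.075,-0.007,0.12,0,-0.56],[0.075,-0.009,0.16,0,-0.72],[0.075,-0.011,0.2,0,-0.88],[0.075,-0.013,0.23,0,-1.04],[0.075,-0.0141,0.2481,0,-1.2],[0.075,-0.0141,0.2481,0,-1.2575],[0.075,-0.0141,0.2481,0,-1.2575],[0.075,-0.0141,0.2481,0,-1.2575]]'; python3 look.py 17 medium carrier; python3 look.py s17 narrow:592,118.5,5 wide:606.6,-48.5,5;  python3 go.py 609.5 -297 14 77
```

```text
time: 31.88
tool_pos: [609.2, -296.5, 108.1]
tcp_rot: [-179.9, -0.0, 77.0]
wrist_force: [-0.7, -0.0, -0.7]
finger_gap: 75.4
top medium [ 611.4 -292.6   76.8] 40.8 260 24.0
top carrier [600.6  27.1   4.8] 190.8 1543 18.4
side medium [ 610.3 -290.6   76.8] 74.5 531 25.2
side carrier [598.8  27.6   5. ] 51.6 438 19.5
top narrow [592.1 119.1   4.8] 31.1 254 30.2
top wide [606.6 -47.8   5.9] 30.3 460 30.1
side narrow [590.4  99.   -6.7] 2.7 12 32.2
side wide [603.7 -50.1   3.2] 18.6 260 31.4
t 32.1 at [ 609.6 -296.7  108.7] yaw 77.0 q7 26.0 gap 75.1 F [ 0.1 -0.7 -0.2]
shift m  x -0.0003 y -0.0001 z 0.0947 spin 0.0002   (xy dist 0 mm)
```

View pics/top17.png

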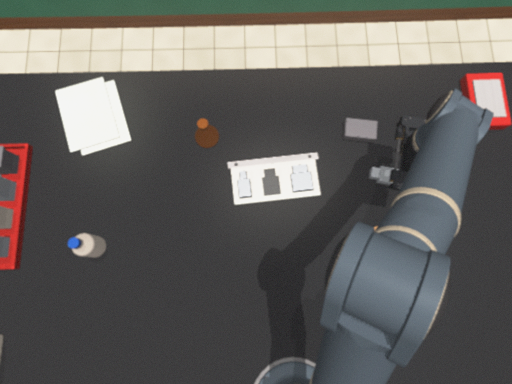

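The narrow (245,185) and wide (302,179) blocks are both seated, tops level at 30 mm. Now the medium block.

```bash
python3 -m jog '[[0.075,0,0,0.02,0],[0.075,0,0,0.045,0],[0.075,0,0,0.07,0],[0.075,0,0,0.086,0],[0.075,0,0,0.0945,0],[0.075,0,0,0.0945,0],[0.075,0,0,0.0945,0],[0.075,0,0,0.0945,0]]'; python3 go.py 609.5 -297 14 77; python3 -m jog '[[0.042,0,0,0,0],[0.042,0,0,0,0],[0.042,0,0,0,0],[0.042,0,0,0,0],[0.042,0,0,0,0]]' 30;  python3 go.py 609.5 -297 14 77; python3 -m jog '[[0.042,0,0,-0.01,0],[0.042,0,0,-0.04,0],[0.042,0,0,-0.08,0],[0.042,0,0,-0.09,0],[0.042,0,0,-0.09,0],[0.042,0,0,-0.09,0]]'; python3 endface.py 18
```

```text
time: 33.08
tool_pos: [610.1, -297.5, 15.2]
tcp_rot: [179.9, 0.0, 77.0]
wrist_force: [-0.2, -0.3, -1.0]
finger_gap: 74.9
t 33.1 at [ 610.1 -297.5   15.2] yaw 77.0 q7 29.0 gap 74.9 F [-0.2 -0.3 -1. ]
shift m  x 0.0003 y -0.0007 z 0.0012 spin -0.0001   (xy dist 1 mm)
time: 33.7
tool_pos: [609.5, -297.2, 14.3]
tcp_rot: [-180.0, -0.0, 77.0]
wrist_force: [-0.2, -0.4, 0.8]
finger_gap: 45.3
t 33.7 at [ 609.5 -297.2   14.3] yaw 77.0 q7 29.0 gap 45.3 F [-0.2 -0.4  0.8]
shift m  x 0.0002 y -0.0000 z 0.0003 spin -0.0002   (xy dist 0 mm)
time: 34.45
tool_pos: [608.6, -296.5, 102.8]
tcp_rot: [-179.8, -0.0, 77.0]
wrist_force: [-0.7, 0.1, -0.6]
finger_gap: 45.5
side 457 tool z 102.8 top z 115.1 x ext [-32.7  21.2] y ext [-21.8  22.2]
   -x face 72 x [-32.5 -31.7 -30.9] y [-18.3  -0.6  16.9]
   -y face 20 x [-32.2 -31.5 -30.9] y [-21.  -16.7 -11.9]
   +y face 19 x [-32.9 -31.8 -31.3] y [10.3 16.6 21.2]
   yaw err of end face deg -0.6
top 143 tool z 102.8 top z 114.4 x ext [-4.2 41.6] y ext [-22.   15.2]
   +x face 15 x [22.9 40.4 41.6] y [-14.   -3.8  14.1]
```

```bash
python3 go.py 593.8 40.5 85 5
```

```text
t 34.5 at [ 608.7 -296.7  102.7] yaw 77.0 q7 26.0 gap 45.6 F [ 0.1  0.2 -0.6]
shift m  x 0.3251 y -0.0904 z 0.0177 spin 1.2565   (xy dist 337 mm)
```

```bash
python3 -m jog '[[0.042,0.01,-0.003,0,0.04],[0.042,0.03,-0.008,0,0.13],[0.042,0.06,-0.017,0,0.24],[0.042,0.095,-0.026,0,0.36],[0.042,0.13,-0.036,0,0.49],[0.042,0.165,-0.046,0,0.62],[0.042,0.2,-0.056,0,0.75],[0.042,0.235,-0.065,0,0.88],[0.042,0.27,-0.075,0,1.0],[0.042,0.3,-0.083,0.005,1.12],[0.042,0.317,-0.088,0.01,1.21],[0.042,0.3251,-0.0904,0.0177,1.2565]]'; python3 -m jog '[[0.042,0,0,0,0],[0.042,0,0,0,0],[0.042,0,0,0,0],[0.042,0,0,0,0]]'; python3 endface.py 19; python3 go.py 593.8 40.5 34 5
```

```text
time: 36.05
tool_pos: [594.2, 41.8, 85.6]
tcp_rot: [180.0, 0.1, 5.0]
wrist_force: [0.2, -0.1, -1.2]
finger_gap: 45.3
time: 36.55
tool_pos: [594.8, 39.3, 87.0]
tcp_rot: [-180.0, -0.0, 5.0]
wrist_force: [0.1, -0.6, -1.1]
finger_gap: 45.9
side 65 tool z 87.0 top z 98.8 x ext [-33.2  14.3] y ext [-24.   22.4]
   -x face 21 x [-33.  -31.2 -25.5] y [-22.5 -21.   11.2]
   -y face 25 x [-31.3 -25.4   9.1] y [-23.  -22.1 -20.6]
   yaw err of end face deg -8.5
top few
t 36.6 at [594.7  39.6  86.8] yaw 5.0 q7 -62.0 gap 45.7 F [ 0.7  0.  -1. ]
shift m  x -0.0009 y -0.0010 z 0.0528 spin -0.0004   (xy dist 1 mm)
```

```bash
python3 -m jog '[[0.042,-0.0009,-0.001,0.02,0],[0.042,-0.0009,-0.001,0.04,0],[0.042,-0.0009,-0.001,0.05,0],[0.042,-0.0009,-0.001,0.0528,0],[0.042,-0.0009,-0.001,0.0528,0],[0.042,-0.0009,-0.001,0.0528,0]]'; python3 go.py 593.8 40.5 34 5; python3 endface.py 20;python3 - <<'E'
from h import *
s=observe()
for n in("side","top"):
  c=dict(np.load(n+"20.npz")); u,v=map(int,proj(c,s["tool_pos"])[0])
  cv2.imwrite(f"pics/{n}20c.png",cv2.resize(c["frame"][v-50:v+50,u-65:u+65],None,fx=5,fy=5,interpolation=cv2.INTER_CUBIC))
E
```

```text
time: 37.4
tool_pos: [594.1, 40.8, 34.4]
tcp_rot: [-180.0, -0.1, 5.0]
wrist_force: [0.1, 0.5, -0.7]
finger_gap: 45.6
t 37.4 at [594.1  40.8  34.4] yaw 5.0 q7 -59.0 gap 45.6 F [ 0.1  0.5 -0.7]
shift m  x -0.0003 y 0.0002 z 0.0004 spin -0.0001   (xy dist 0 mm)
side 56 tool z 34.4 top z 46.5 x ext [-48.9  40.4] y ext [-37.7  25.3]
   -x face 20 x [-45.1 -32.7 -28.9] y [-23.7 -13.6  16.8]
   -y face 20 x [-33.4 -28.8  32.4] y [-35.6 -23.3 -13.9]
   yaw err of end face deg -6.8
top 26 tool z 34.4 top z 45.3 x ext [-33.  -18.7] y ext [-22.2  -9.3]
```

View pics/side20c.png

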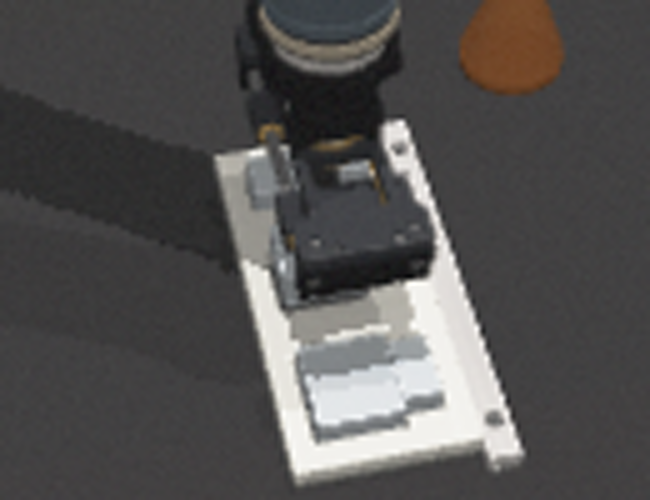

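```bash
python3 -m jog '[[0.042,0,0,0.003,0],[0.042,0,0,0.006,0],[0.042,0,0,0.009,0],[0.042,0,0,0.009,0]]'; python3 -m jog '[[0.042,0,0,0.002,0],[0.042,0,0,0.004,0],[0.042,0,0,0.006,0],[0.042,0,0,0.006,0]]'
```

```text
time: 38.0
tool_pos: [593.4, 40.8, 24.5]
tcp_rot: [-180.0, 0.0, 5.0]
wrist_force: [0.4, 0.8, -0.4]
finger_gap: 45.8
time: 38.5
tool_pos: [593.7, 40.8, 20.2]
tcp_rot: [-179.9, 0.0, 5.0]
wrist_force: [-4.1, 0.5, 10.1]
finger_gap: 45.7
```

Contact at 20.2 mm, which is the pocket floor for this grasp height (14 mm). Releasing.

```bash
python3 -m jog '[[0.042,0,0,-0.001,0],[0.042,0,0,-0.001,0],[0.06,0,0,-0.001,0],[0.06,0,0,-0.001,0],[0.06,0,0,-0.001,0],[0.06,0,0,-0.02,0],[0.06,0,0,-0.06,0],[0.06,0,0,-0.09,0],[0.06,0,0,-0.1,0]]'; python3 go.py 500 -200 150 40
```

```text
time: 39.62
tool_pos: [595.0, 40.6, 121.6]
tcp_rot: [-180.0, -0.2, 5.0]
wrist_force: [0.1, 0.4, -1.0]
finger_gap: 59.9
t 39.6 at [595.   40.6 121.6] yaw 5.0 q7 -64.0 gap 59.9 F [ 0.1  0.4 -1. ]
shift m  x -0.1155 y 0.2314 z -0.0284 spin -0.6112   (xy dist 259 mm)
```

```bash
python3 -m jog '[[0.06,-0.005,0.01,0,-0.04],[0.06,-0.02,0.04,-0.005,-0.1],[0.06,-0.04,0.08,-0.01,-0.2],[0.06,-0.06,0.12,-0.015,-0.3],[0.06,-0.08,0.16,-0.02,-0.4],[0.06,-0.1,0.2,-0.025,-0.5],[0.06,-0.11,0.22,-0.028,-0.6],[0.06,-0.1155,0.2314,-0.0284,-0.6112],[0.06,-0.1155,0.2314,-0.0284,-0.6112]]'; python3 look.py 21 carrier stop grip pad:405,-300,20; python3 look.py s21 narrow:592,118.5,5 wide:606.6,-48.5,5 medium:599,41,5; python3 - <<'E'
from h import *
for n in("side","top"):
  c=dict(np.load(n+"21.npz")); u,v=map(int,proj(c,[600,28,20])[0])
  cv2.imwrite(f"pics/{n}21c.png",cv2.resize(c["frame"][v-50:v+50,u-65:u+65],None,fx=5,fy=5,interpolation=cv2.INTER_CUBIC))
E
```

```text
time: 40.75
tool_pos: [498.4, -200.0, 147.0]
tcp_rot: [-180.0, 0.0, 39.9]
wrist_force: [-0.7, 0.3, -0.6]
finger_gap: 59.8
top carrier [601.   27.4   4.9] 176.2 1523 18.4
top stop [663.3  31.    5.2] 725.5 1110 15.6
top narrow [592.2 119.    4.6] 103.2 329 30.5
top wide [606.4 -47.5   4.9] 32.7 465 30.0
top medium [600.   42.1   4.9] 92.7 422 30.2
side narrow [595.9 117.5   5.7] 68.7 213 31.4
side wide [606.2 -47.7   3.7] 26.1 357 31.4
side medium [599.5  40.5   4.9] 82.9 335 31.4Traceback (most recent call last):
  File "look.py", line 14, in <module>
    x,fu,na,zt=fit(c,k,init[k],zc=0.8 if n=="top" else 1.9,P=P,tol=t,base=base); print(n,k,x.round(1),round(fu,1),na,zt.round(1))
               ~~~^^^^^^^^^^^^^^^^^^^^^^^^^^^^^^^^^^^^^^^^^^^^^^^^^^^^^^^^^^^^^
  File "fit.py", line 32, in fit
    r=minimize(cost,np.array(init,float)+[0,0,da],method="Nelder-Mead",options=dict(initial_simplex=np.array(init,float)+[0,0,da]+np.array([[0,0,0],[6,0,0],[0,6,0],[0,0,5]]),xatol=.02,fatol=.01))
    res = _minimize_neldermead(fun, x0, args, callback, bounds=bounds,
                               **options)
    fsim[k] = func(sim[k])
              ~~~~^^^^^^^^
    fx = function(np.copy(x), *(wrapper_args + args))
  File "fit.py", line 28, in cost
    sa=g((A-p[:2])@Rm); sb=g((B-p[:2])@Rm)
  File "fit.py", line 14, in g
    return cv2.remap(d.astype(np.float32),i[:,0].reshape(-1,1),i[:,1].reshape(-1,1),cv2.INTER_LINEAR,borderMode=cv2.BORDER_CONSTANT,borderValue=-50)[:,0]
           ~~~~~~~~~^^^^^^^^^^^^^^^^^^^^^^^^^^^^^^^^^^^^^^^^^^^^^^^^^^^^^^^^^^^^^^^^^^^^^^^^^^^^^^^^^^^^^^^^^^^^^^^^^^^^^^^^^^^^^^^^^^^^^^^^^^^^^^^^
cv2.error: OpenCV(4.12.0) /io/opencv/modules/imgproc/src/imgwarp.cpp:1703: error: (-215:Assertion failed) !_map1.empty() in function 'remap'

Traceback (most recent call last):
FileNotFoundError: [Errno 2] No such file or directory: 'side21.npz'
```

```bash
python3 - <<'E'
from h import *
for n in("side","top"):
  c=dict(np.load(n+"s21.npz")); u,v=map(int,proj(c,[600,28,20])[0])
  cv2.imwrite(f"pics/{n}21c.png",cv2.resize(c["frame"][v-50:v+50,u-65:u+65],None,fx=5,fy=5,interpolation=cv2.INTER_CUBIC))
  f=c["frame"]; P=cloud(c)
  m=(f[...,2]>140)&(f[...,0]<130)&(f[...,1]>80)&(np.hypot(P[...,0]-405,P[...,1]+300)<110)&(P[...,2]<14)
  q=P[m][:,:2].astype(np.float32); print(n,"pad",cv2.minAreaRect(q),len(q))
  m=(f[...,2]>f[...,0]+15)&(np.hypot(P[...,0]-408,P[...,1]+298)<35)&(abs(P[...,2]-57)<4)
  q=P[m][:,:2].astype(np.float32); print(n,"grip",cv2.minAreaRect(q),len(q),np.median(P[m][:,2]), q.mean(0))
  m=(np.hypot(P[...,0]-408,P[...,1]+298)<38)&(abs(P[...,2]-15)<4); q=P[m]; print(" sole top",len(q),cv2.minAreaRect(q[:,:2].astype(np.float32)))
E
```

```text
side pad ((420.18597412109375, -305.87213134765625), (111.33372497558594, 113.96099090576172), 22.456928253173828) 553
side grip ((408.3256530761719, -297.66668701171875), (36.95573043823242, 22.72667694091797), 40.212486267089844) 156 56.51092025197403 [ 409.19244 -298.01685]
 sole top 91 ((408.8492126464844, -298.5945129394531), (38.950626373291016, 35.064674377441406), 40.58697509765625)
top pad ((0.0, 0.0), (0.0, 0.0), 0.0) 0
top grip ((0.0, 0.0), (0.0, 0.0), 0.0) 0 nan [nan nan]
 sole top 0 ((0.0, 0.0), (0.0, 0.0), 0.0)
  return _methods._mean(a, axis=axis, dtype=dtype,
  ret = ret.dtype.type(ret / rcount)
<stdin>:9: RuntimeWarning: Mean of empty slice.
  ret = um.true_divide(
```

View pics/side21c.png

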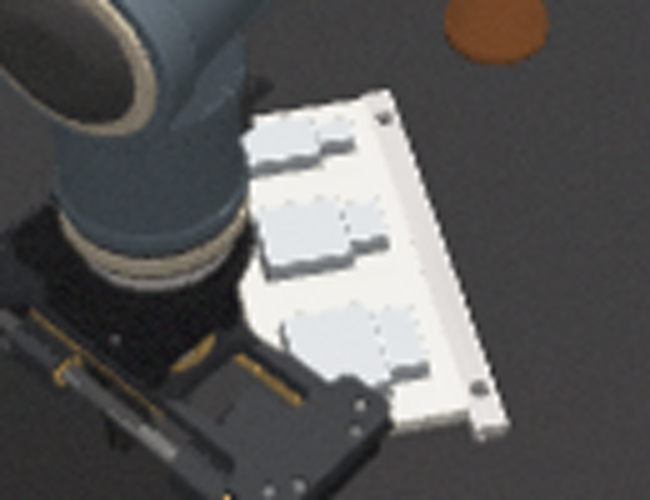

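View pics/sides21.png

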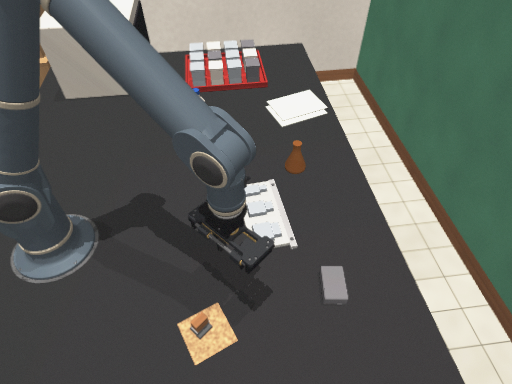

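View pics/top21c.png

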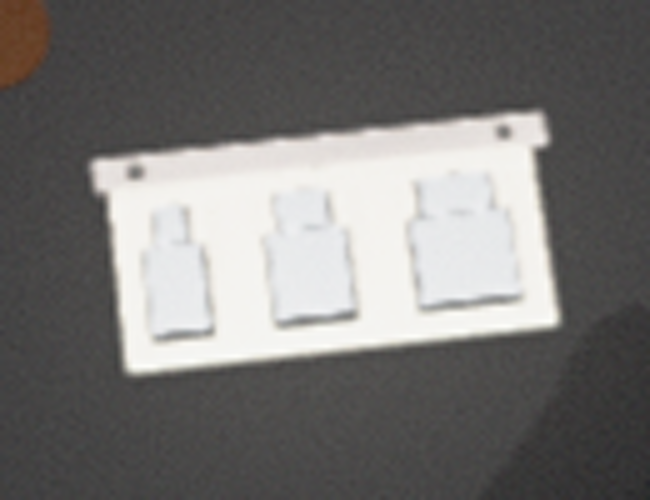

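All three are seated: top-view crop (178,285), (312,270) and (465,250), tabs to the bar. Next is the lap, so I need its pad's centre.

```bash
python3 - <<'E'
from h import *
for n in("side","top"):
  c=dict(np.load(n+"0.npz"))
  f=c["frame"]; P=cloud(c)
  m=(f[...,2]>140)&(f[...,0]<130)&(f[...,1]>80)&(np.hypot(P[...,0]-415,P[...,1]+303)<110)&(P[...,2]<14)
  q=P[m][:,:2].astype(np.float32); print(n,"pad",cv2.minAreaRect(q),len(q),np.median(P[m][:,2]))
  hull=cv2.convexHull(q); M=cv2.moments(hull); print("hull centroid",M["m10"]/M["m00"],M["m01"]/M["m00"])
  m=(f[...,2]>f[...,0]+15)&(np.hypot(P[...,0]-408,P[...,1]+298)<35)&(abs(P[...,2]-57)<4)
  q=P[m][:,:2].astype(np.float32); print(n,"grip",cv2.minAreaRect(q),len(q),np.median(P[m][:,2]))
  m=(np.hypot(P[...,0]-408,P[...,1]+298)<38)&(abs(P[...,2]-15)<4); q=P[m]; print(" sole top",len(q),cv2.minAreaRect(q[:,:2].astype(np.float32)))
E
python3 go.py 408.4 -298.2 100 40.3
```

```text
side pad ((420.2593688964844, -305.7861633300781), (111.17692565917969, 113.7896957397461), 22.76815414428711) 581 4.63796887720207
hull centroid 419.9338780870072 -306.6519007784383
side grip ((408.2364196777344, -297.70904541015625), (36.64297103881836, 22.510902404785156), 40.45121383666992) 151 56.45561887797078
 sole top 98 ((408.6829833984375, -298.1346740722656), (39.97609329223633, 35.52701950073242), 38.05870819091797)
top pad ((421.5630187988281, -308.8669738769531), (112.70355987548828, 114.99163818359375), 22.766178131103516) 856 3.866275844315055
hull centroid 421.53638685567466 -308.59587572791884
top grip ((408.1264343261719, -298.31494140625), (35.377891540527344, 22.73607063293457), 38.80701446533203) 108 55.94640795173132
 sole top 63 ((408.5, -287.57305908203125), (47.844051361083984, 28.86795997619629), 1.361830234527588)
t 40.9 at [ 499.2 -198.3  146.8] yaw 40.1 q7 -12.0 gap 60.1 F [ 0.3 -0.5  0.3]
shift m  x -0.1338 y 0.0179 z 0.0468 spin -0.0034   (xy dist 135 mm)
```

```bash
python3 -m jog '[[0.045,-0.01,0.001,0,0],[0.045,-0.04,0.005,0,0],[0.045,-0.08,0.01,0.01,0],[0.045,-0.115,0.015,0.03,0],[0.045,-0.1338,0.0179,0.0468,0],[0.045,-0.1338,0.0179,0.0468,0],[0.045,-0.1338,0.0179,0.0468,0]]'; python3 go.py 408.4 -298.2 28 40.3
```

```text
time: 41.78
tool_pos: [408.7, -299.0, 100.8]
tcp_rot: [180.0, -0.0, 40.1]
wrist_force: [0.6, -0.1, 0.2]
finger_gap: 45.0
t 41.8 at [ 408.7 -299.   100.8] yaw 40.1 q7 6.0 gap 45.0 F [ 0.6 -0.1  0.2]
shift m  x 0.0003 y -0.0008 z 0.0728 spin -0.0038   (xy dist 1 mm)
```

```bash
python3 -m jog '[[0.045,0,-0.001,0.02,0],[0.045,0,-0.001,0.04,0],[0.045,0,-0.001,0.06,0],[0.045,0,-0.001,0.068,0],[0.045,0,-0.001,0.0728,0],[0.045,0,-0.001,0.0728,0],[0.045,0,-0.001,0.0728,0]]'; python3 go.py 408.4 -298.2 28 40.3;python3 look.py 22;  python3 - <<'E'
from h import *
for n in("side",):
  c=dict(np.load(n+"22.npz")); u,v=map(int,proj(c,[408,-298,40])[0])
  cv2.imwrite(f"pics/{n}22c.png",cv2.resize(c["frame"][max(v-50,0):v+50,u-65:u+65],None,fx=5,fy=5,interpolation=cv2.INTER_CUBIC))
E
```

```text
time: 42.65
tool_pos: [407.6, -298.9, 28.2]
tcp_rot: [179.9, -0.0, 40.0]
wrist_force: [-0.4, -0.5, -0.0]
finger_gap: 44.9
t 42.6 at [ 407.6 -298.9   28.2] yaw 40.0 q7 12.0 gap 44.9 F [-0.4 -0.5 -0. ]
shift m  x 0.0011 y -0.0000 z 0.0002 spin -0.0048   (xy dist 1 mm)
```

View pics/side22c.png

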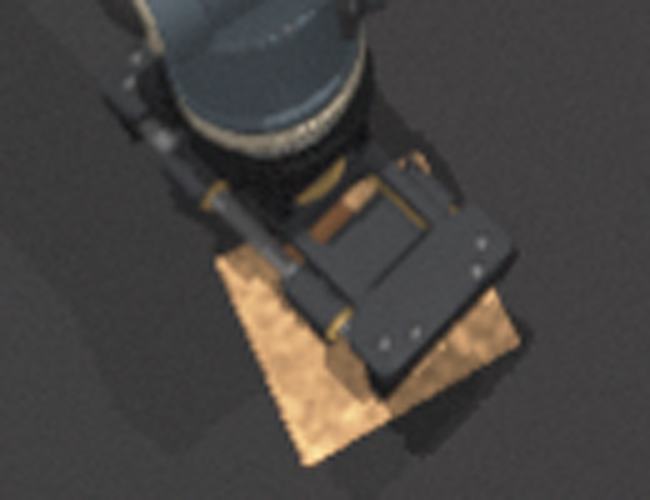

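```bash
python3 -m jog '[[0.018,0.001,0,0,0],[0.018,0.001,0,0,0],[0.018,0.001,0,0,0],[0.018,0.001,0,0,0],[0.018,0.001,0,0,0]]' 50; python3 go.py 408.4 -298.2 28 40.3; python3 -m jog '[[0.018,0,0,-0.01,0],[0.018,0,0,-0.03,0],[0.018,0,0,-0.06,0],[0.018,0,0,-0.09,0],[0.018,0,0,-0.1,0],[0.018,0,0,-0.1,0],[0.018,0,0,-0.1,0]]' 50; python3 go.py 530 85 128 5; python3 look.py 23;  python3 - <<'E'
from h import *
s=observe();t=s["tool_pos"]; 
for n in("side","top"):
  c=dict(np.load(n+"23.npz")); P=cloud(c); f=c["frame"].astype(int)
  m=(np.hypot(P[...,0]-t[0],P[...,1]-t[1])<60)&(P[...,2]>t[2]-32)&(P[...,2]<t[2]+20)
  print(n,m.sum(), np.nanpercentile(P[...,2][m],[2,10,50,90]) if m.sum() else 0)
  u,v=map(int,proj(c,t)[0]); u=min(max(u,65),512-65); v=max(v,50)
  cv2.imwrite(f"pics/{n}23c.png",cv2.resize(c["frame"][v-50:v+50,u-65:u+65],None,fx=5,fy=5,interpolation=cv2.INTER_CUBIC))
E
```

```text
time: 43.38
tool_pos: [407.8, -297.9, 27.6]
tcp_rot: [-180.0, -0.0, 40.0]
wrist_force: [-0.3, 0.8, 1.7]
finger_gap: 21.6
t 43.4 at [ 407.8 -297.9   27.6] yaw 40.0 q7 12.0 gap 21.6 F [-0.3  0.8  1.7]
shift m  x 0.0003 y 0.0006 z -0.0004 spin -0.0050   (xy dist 1 mm)
time: 44.25
tool_pos: [407.3, -297.4, 126.6]
tcp_rot: [-179.9, 0.0, 40.0]
wrist_force: [-0.7, 0.3, -3.0]
finger_gap: 21.7
t 44.2 at [ 407.3 -297.4  126.6] yaw 40.0 q7 3.0 gap 21.7 F [-0.7  0.3 -3. ]
shift m  x 0.3399 y -0.2139 z -0.0014 spin 0.6113   (xy dist 402 mm)
side 41 [101.8580144  106.90173156 113.74937333 140.70108391]
top 12 [105.51341693 107.78824109 113.34721689 140.87715552]
```

View pics/side23c.png

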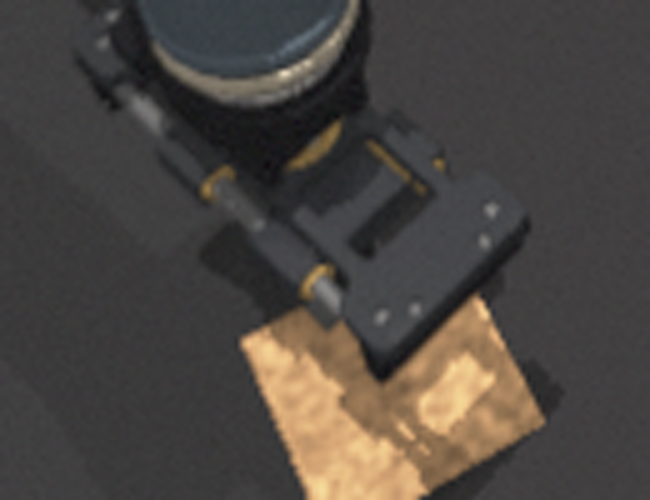

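The lap is held: gap 21.7 mm, about 2.5 N of weight, and its shadow is clear of the pad. Moving over the near end of the narrow block.

```bash
python3 go.py 553.7 115.2 100 5
```

```text
t 44.4 at [ 407.3 -297.6  126.6] yaw 40.0 q7 3.0 gap 21.7 F [ 0.8 -0.4 -1.6]
shift m  x 0.3776 y -0.2220 z 0.0266 spin 0.6111   (xy dist 438 mm)
```

```bash
python3 -m jog '[[0.018,0.012,-0.007,0,0.02],[0.018,0.035,-0.02,0,0.06],[0.018,0.065,-0.038,0,0.11],[0.018,0.1,-0.059,0,0.16],[0.018,0.135,-0.079,0,0.22],[0.018,0.17,-0.1,0,0.28],[0.018,0.205,-0.12,0,0.34],[0.018,0.24,-0.141,0,0.4],[0.018,0.275,-0.162,0,0.46],[0.018,0.31,-0.182,0.01,0.52],[0.018,0.345,-0.203,0.02,0.57],[0.018,0.3776,-0.222,0.0266,0.611]]' 50; python3 -m jog '[[0.018,0,0,0,0],[0.018,0,0,0,0],[0.018,0,0,0,0],[0.018,0,0,0,0],[0.018,0,0,0,0]]'; python3 go.py 553.7 115.2 60 5; python3 - <<'E'
from station import observe
import numpy as np
print(observe()["wrist_force"])
E
```

```text
time: 45.85
tool_pos: [554.1, 116.2, 99.6]
tcp_rot: [180.0, 0.1, 5.0]
wrist_force: [0.4, 0.3, -2.2]
finger_gap: 21.6
time: 46.48
tool_pos: [554.3, 114.3, 101.3]
tcp_rot: [-180.0, -0.0, 5.0]
wrist_force: [-0.4, 0.6, -2.2]
finger_gap: 21.6
t 46.5 at [554.3 114.3 101.3] yaw 5.0 q7 -71.0 gap 21.6 F [-0.4  0.6 -2.2]
shift m  x -0.0006 y -0.0010 z 0.0413 spin -0.0007   (xy dist 1 mm)
[-0.44276413  0.56857025 -2.19569556]
```

```bash
python3 -m jog '[[0.018,-0.0006,-0.001,0.015,0],[0.018,-0.0006,-0.001,0.03,0],[0.018,-0.0006,-0.001,0.04,0],[0.018,-0.0006,-0.001,0.0413,0],[0.018,-0.0006,-0.001,0.0413,0],[0.018,-0.0006,-0.001,0.0413,0]]'; python3 go.py 553.7 115.2 57 5;python3 look.py 24;  python3 - <<'E'
from h import *
s=observe();t=s["tool_pos"]; 
for n in("side","top"):
  c=dict(np.load(n+"24.npz")); P=cloud(c)
  u,v=map(int,proj(c,t)[0])
  cv2.imwrite(f"pics/{n}24c.png",cv2.resize(c["frame"][v-50:v+50,u-65:u+65],None,fx=5,fy=5,interpolation=cv2.INTER_CUBIC))
E
```

```text
time: 47.22
tool_pos: [554.1, 115.7, 60.2]
tcp_rot: [-180.0, -0.1, 5.0]
wrist_force: [-0.2, -1.3, -2.3]
finger_gap: 21.7
t 47.2 at [554.1 115.7  60.2] yaw 5.0 q7 -68.0 gap 21.7 F [-0.2 -1.3 -2.3]
shift m  x -0.0004 y 0.0004 z 0.0032 spin 0.0000   (xy dist 1 mm)
```

View pics/side24c.png

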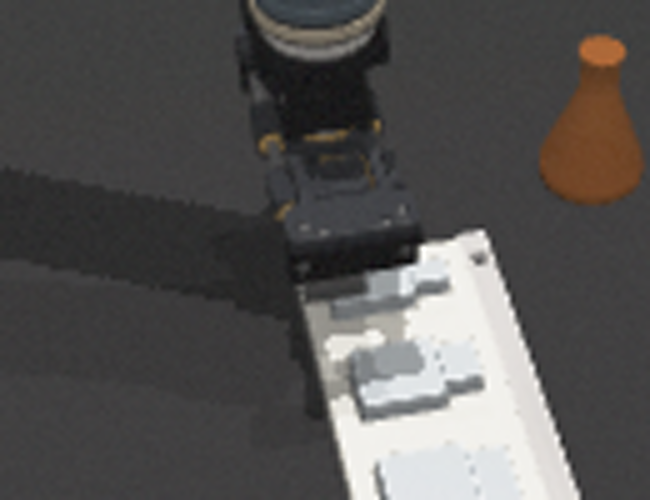

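View pics/top24c.png

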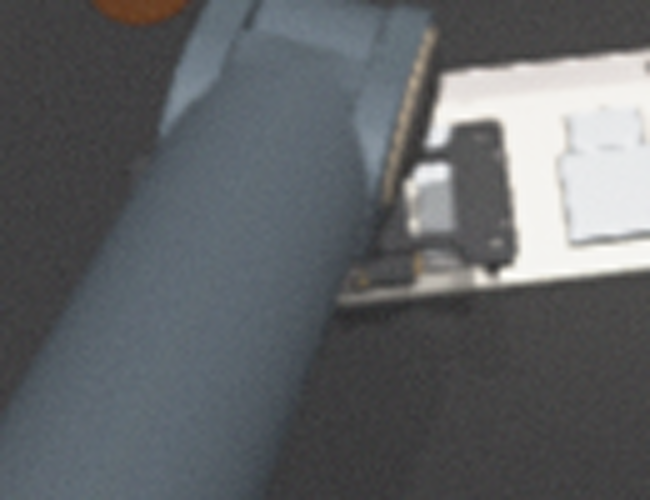

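```bash
python3 -m jog '[[0.018,-0.0004,0.0004,0.004,0],[0.018,-0.0004,0.0004,0.007,0],[0.018,-0.0004,0.0004,0.009,0],[0.018,-0.0004,0.0004,0.009,0],[0.018,-0.0004,0.0004,0.009,0]]'; python3 -m jog '[[0.018,0,0,0.001,0],[0.018,0,0,0.002,0],[0.018,0,0,0.002,0]]'
```

```text
time: 47.95
tool_pos: [553.2, 115.3, 51.0]
tcp_rot: [-180.0, 0.0, 5.0]
wrist_force: [-1.7, 0.0, 4.0]
finger_gap: 21.4
time: 48.32
tool_pos: [553.2, 115.3, 49.0]
tcp_rot: [-180.0, 0.0, 5.0]
wrist_force: [-2.3, 0.5, 7.2]
finger_gap: 21.4
```

Contact spring force is about 9 N. Stroking slowly.

```bash
python3 -m jog '[[0.018,0.002,0,0.0003,0],[0.018,0.005,0,0.0003,0],[0.018,0.008,0,0.0003,0],[0.018,0.011,0,0.0003,0],[0.018,0.014,0,0.0003,0],[0.018,0.017,0,0.0003,0],[0.018,0.02,0,0.0003,0]]'
```

```text
time: 49.2
tool_pos: [571.9, 116.6, 48.4]
tcp_rot: [-180.0, 0.2, 5.0]
wrist_force: [-5.1, -0.6, 7.6]
finger_gap: 21.7
```

```bash
python3 -m jog '[[0.018,0.003,0,0,0],[0.018,0.006,0,0,0],[0.018,0.009,0,0,0],[0.018,0.012,0,0,0],[0.018,0.015,0,0,0],[0.018,0.018,0,0,0],[0.018,0.021,0,0,0]]'; python3 -m jog '[[0.018,0.003,0,0,0],[0.018,0.006,0,0,0],[0.018,0.009,0,0,0],[0.018,0.012,0,0,0],[0.018,0.015,0,0,0],[0.018,0.018,0,0,0]]'
```

```text
time: 50.08
tool_pos: [592.9, 118.4, 48.4]
tcp_rot: [-180.0, 0.2, 5.0]
wrist_force: [-5.4, -0.8, 7.7]
finger_gap: 21.7
time: 50.82
tool_pos: [610.8, 120.0, 48.4]
tcp_rot: [-180.0, 0.2, 5.0]
wrist_force: [-5.7, -0.6, 6.4]
finger_gap: 21.8
```

```bash
python3 -m jog '[[0.018,0.003,0,0,0],[0.018,0.006,0,0,0],[0.018,0.009,0,0,0],[0.018,0.012,0,0,0],[0.018,0.015,0,0,0],[0.018,0.018,0,0,0],[0.018,0.0205,0,0,0],[0.018,0.0205,0,0,0]]'; python3 -m jog '[[0.018,0,0,-0.005,0],[0.018,0,0,-0.015,0],[0.018,0,0,-0.035,0],[0.018,0,0,-0.05,0],[0.018,0,0,-0.05,0],[0.018,0,0,-0.05,0]]'; python3 go.py 560.8 37.9 100 5
```

```text
time: 51.82
tool_pos: [631.4, 121.8, 48.5]
tcp_rot: [-180.0, 0.2, 5.0]
wrist_force: [-4.8, -0.5, 7.6]
finger_gap: 21.7
time: 52.58
tool_pos: [632.2, 122.4, 98.3]
tcp_rot: [-180.0, 0.0, 5.0]
wrist_force: [-0.2, 1.3, -1.9]
finger_gap: 21.5
t 52.6 at [632.2 122.4  98.3] yaw 5.0 q7 -70.0 gap 21.5 F [-0.2  1.3 -1.9]
shift m  x -0.0785 y 0.0779 z -0.0017 spin 0.0004   (xy dist 111 mm)
```

```bash
python3 -m jog '[[0.018,-0.01,0.01,0,0],[0.018,-0.025,0.025,0,0],[0.018,-0.045,0.045,0,0],[0.018,-0.065,0.065,0,0],[0.018,-0.0785,0.0779,0,0],[0.018,-0.0785,0.0779,0,0],[0.018,-0.0785,0.0779,0,0],[0.018,-0.0785,0.0779,0,0]]'; python3 look.py s25; python3 - <<'E'
from h import *
for n in("side","top"):
  c=dict(np.load(n+"s25.npz"))
  u,v=map(int,proj(c,[600,28,20])[0])
  cv2.imwrite(f"pics/{n}25c.png",cv2.resize(c["frame"][v-50:v+50,u-65:u+65],None,fx=5,fy=5,interpolation=cv2.INTER_CUBIC))
E
python3 go.py 560.8 37.9 57 5
```

```text
time: 53.58
tool_pos: [561.8, 38.8, 98.4]
tcp_rot: [-180.0, -0.0, 5.1]
wrist_force: [0.5, -0.2, -1.8]
finger_gap: 21.5
t 53.7 at [561.6  38.5  98.3] yaw 5.1 q7 -63.0 gap 21.5 F [ 0.8  0.2 -3.1]
shift m  x -0.0008 y 0.0005 z 0.0413 spin 0.0015   (xy dist 1 mm)
```

View pics/side25c.png

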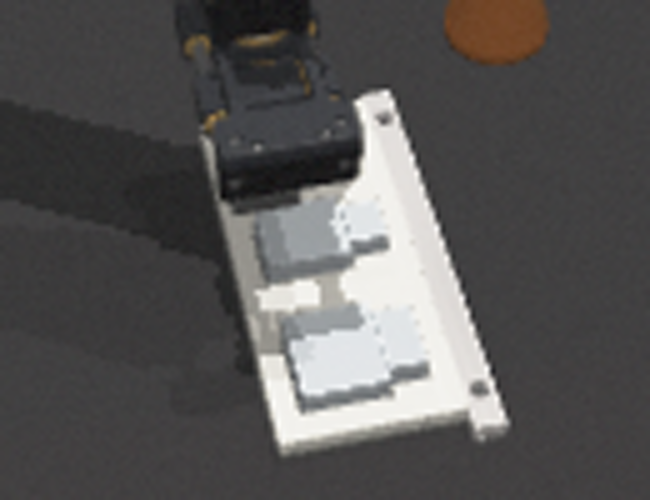

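The lap hovers over the near end of the medium block, (290,195) in the enlarged side crop, and the carrier is still on the bar. Lowering onto it.

```bash
python3 -m jog '[[0.018,-0.0008,0.0005,0.015,0],[0.018,-0.0008,0.0005,0.03,0],[0.018,-0.0008,0.0005,0.038,0],[0.018,-0.0008,0.0005,0.0413,0],[0.018,-0.0008,0.0005,0.0413,0],[0.018,-0.0008,0.0005,0.0413,0]]'; python3 go.py 560.8 37.9 48.5 5; python3 -m jog '[[0.018,0,0,0.003,0],[0.018,0,0,0.005,0],[0.018,0,0,0.007,0],[0.018,0,0,0.0085,0],[0.018,0,0,0.0085,0],[0.018,0,0,0.0085,0]]'
```

```text
time: 54.42
tool_pos: [560.7, 37.1, 57.5]
tcp_rot: [-180.0, -0.0, 5.0]
wrist_force: [-0.1, -0.4, -2.5]
finger_gap: 21.5
t 54.4 at [560.7  37.1  57.5] yaw 5.0 q7 -60.0 gap 21.5 F [-0.1 -0.4 -2.5]
shift m  x 0.0002 y -0.0008 z 0.0090 spin 0.0001   (xy dist 1 mm)
time: 55.18
tool_pos: [560.6, 37.2, 49.2]
tcp_rot: [-180.0, -0.0, 5.0]
wrist_force: [-1.4, 0.4, 5.2]
finger_gap: 21.8
```

```bash
python3 -m jog '[[0.018,0.001,-0.0004,0.0006,0],[0.018,0.004,-0.0006,0.0008,0],[0.018,0.007,-0.0006,0.0008,0],[0.018,0.01,-0.0006,0.0008,0],[0.018,0.013,-0.0006,0.0008,0],[0.018,0.016,-0.0006,0.0008,0],[0.018,0.019,-0.0006,0.0008,0]]'; python3 -m jog '[[0.018,0.003,0,0,0],[0.018,0.006,0,0,0],[0.018,0.009,0,0,0],[0.018,0.012,0,0,0],[0.018,0.015,0,0,0],[0.018,0.018,0,0,0],[0.018,0.021,0,0,0]]'
```

```text
time: 56.05
tool_pos: [577.6, 38.8, 48.0]
tcp_rot: [-180.0, 0.2, 5.0]
wrist_force: [-5.5, 0.4, 7.6]
finger_gap: 21.3
time: 56.92
tool_pos: [598.6, 40.7, 48.1]
tcp_rot: [-180.0, 0.2, 5.0]
wrist_force: [-6.8, -1.0, 8.1]
finger_gap: 21.8
```

```bash
python3 -m jog '[[0.018,0.003,0,0,0],[0.018,0.006,0,0,0],[0.018,0.009,0,0,0],[0.018,0.012,0,0,0],[0.018,0.015,0,0,0],[0.018,0.018,0,0,0]]'
```

```text
time: 57.68
tool_pos: [616.4, 42.2, 48.1]
tcp_rot: [-180.0, 0.2, 5.0]
wrist_force: [-5.5, -0.1, 7.6]
finger_gap: 21.7
```

```bash
python3 -m jog '[[0.018,0.003,0,0,0],[0.018,0.006,0,0,0],[0.018,0.009,0,0,0],[0.018,0.012,0,0,0],[0.018,0.015,0,0,0],[0.018,0.018,0,0,0],[0.018,0.0205,0,0,0],[0.018,0.022,0,0,0],[0.018,0.022,0,0,0]]'; python3 -m jog '[[0.018,0,0,-0.005,0],[0.018,0,0,-0.015,0],[0.018,0,0,-0.035,0],[0.018,0,0,-0.05,0],[0.018,0,0,-0.05,0],[0.018,0,0,-0.05,0]]'; python3 go.py 568.5 -51.8 98 5
```

```text
time: 58.8
tool_pos: [638.4, 44.1, 48.1]
tcp_rot: [-180.0, 0.2, 5.0]
wrist_force: [-4.7, -0.8, 8.1]
finger_gap: 21.5
time: 59.55
tool_pos: [639.7, 45.0, 97.7]
tcp_rot: [-180.0, 0.0, 5.0]
wrist_force: [0.2, 0.0, -3.0]
finger_gap: 21.9
t 59.5 at [639.7  45.   97.7] yaw 5.0 q7 -64.0 gap 21.9 F [ 0.2  0.  -3. ]
shift m  x -0.0794 y 0.0902 z -0.0003 spin 0.0003   (xy dist 120 mm)
```

Now the wide block: start at (568.5, -51.8).

```bash
python3 -m jog '[[0.018,-0.01,0.011,0,0],[0.018,-0.025,0.028,0,0],[0.018,-0.045,0.051,0,0],[0.018,-0.065,0.074,0,0],[0.018,-0.0794,0.0902,0,0],[0.018,-0.0794,0.0902,0,0],[0.018,-0.0794,0.0902,0,0],[0.018,-0.0794,0.0902,0,0],[0.018,-0.0794,0.0902,0,0]]'; python3 go.py 568.5 -51.8 57 5; python3 look.py s26 ;python3 - <<'E'
from h import *
for n in("side","top"):
  c=dict(np.load(n+"s26.npz"))
  u,v=map(int,proj(c,[600,28,20])[0])
  cv2.imwrite(f"pics/{n}26c.png",cv2.resize(c["frame"][v-50:v+50,u-65:u+65],None,fx=5,fy=5,interpolation=cv2.INTER_CUBIC))
E
```

```text
time: 60.68
tool_pos: [569.2, -51.3, 97.7]
tcp_rot: [180.0, -0.0, 5.1]
wrist_force: [-0.2, -0.4, -2.2]
finger_gap: 21.5
t 60.7 at [569.2 -51.3  97.7] yaw 5.1 q7 -54.0 gap 21.5 F [-0.2 -0.4 -2.2]
shift m  x -0.0008 y 0.0005 z 0.0407 spin 0.0017   (xy dist 1 mm)
```

View pics/side26c.png

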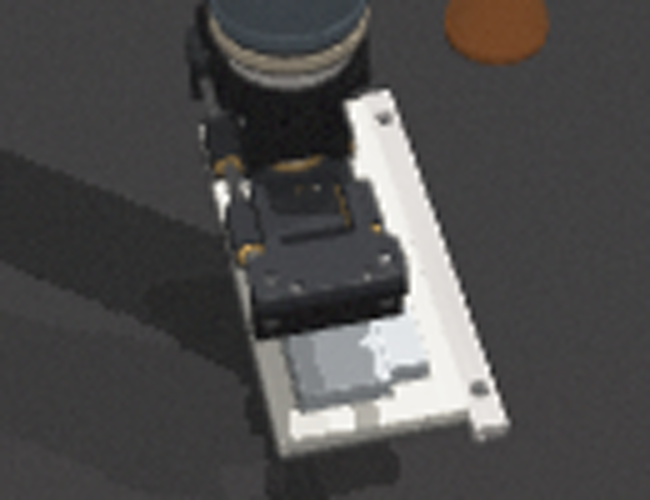

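The lap is over the near end of the wide block, whose visible face is around (355,360) in the crop. It is still seated.

```bash
python3 -m jog '[[0.018,-0.0008,-0.0003,0.015,0],[0.018,-0.0008,-0.0003,0.03,0],[0.018,-0.0008,-0.0003,0.038,0],[0.018,-0.0008,-0.0003,0.0407,0],[0.018,-0.0008,-0.0003,0.0407,0],[0.018,-0.0008,-0.0003,0.0407,0]]'; python3 go.py 568.5 -51.8 48.3 5; python3 -m jog '[[0.018,0,0,0.003,0],[0.018,0,0,0.005,0],[0.018,0,0,0.007,0],[0.018,0,0,0.009,0],[0.018,0,0,0.009,0],[0.018,0,0,0.009,0]]'
```

```text
time: 61.52
tool_pos: [568.3, -52.0, 57.5]
tcp_rot: [180.0, -0.1, 5.0]
wrist_force: [0.1, -0.3, -1.9]
finger_gap: 21.5
t 61.5 at [568.3 -52.   57.5] yaw 5.0 q7 -51.0 gap 21.5 F [ 0.1 -0.3 -1.9]
shift m  x 0.0002 y -0.0001 z 0.0092 spin -0.0000   (xy dist 0 mm)
time: 62.28
tool_pos: [568.2, -51.8, 48.8]
tcp_rot: [-180.0, -0.0, 5.0]
wrist_force: [-1.9, 1.6, 6.1]
finger_gap: 21.3
```

```bash
python3 -m jog '[[0.018,0.001,0,0.0003,0],[0.018,0.004,0,0.0003,0],[0.018,0.007,0,0.0003,0],[0.018,0.01,0,0.0003,0],[0.018,0.013,0,0.0003,0],[0.018,0.016,0,0.0003,0],[0.018,0.019,0,0.0003,0]]'; python3 -m jog '[[0.018,0.003,0,0,0],[0.018,0.006,0,0,0],[0.018,0.009,0,0,0],[0.018,0.012,0,0,0],[0.018,0.015,0,0,0],[0.018,0.018,0,0,0],[0.018,0.021,0,0,0]]'
```

```text
time: 63.15
tool_pos: [585.2, -51.0, 48.1]
tcp_rot: [-180.0, 0.2, 5.0]
wrist_force: [-6.5, -1.5, 7.8]
finger_gap: 21.3
time: 64.03
tool_pos: [606.2, -49.2, 48.1]
tcp_rot: [-180.0, 0.2, 5.0]
wrist_force: [-5.7, -0.9, 6.7]
finger_gap: 21.7
```

```bash
python3 -m jog '[[0.018,0.003,0,0,0],[0.018,0.006,0,0,0],[0.018,0.009,0,0,0],[0.018,0.012,0,0,0],[0.018,0.015,0,0,0],[0.018,0.018,0,0,0]]'
```

```text
time: 64.78
tool_pos: [624.1, -47.7, 48.2]
tcp_rot: [-180.0, 0.2, 5.0]
wrist_force: [-5.9, -0.4, 8.1]
finger_gap: 21.4
```

```bash
python3 -m jog '[[0.018,0.003,0,0,0],[0.018,0.006,0,0,0],[0.018,0.009,0,0,0],[0.018,0.012,0,0,0],[0.018,0.015,0,0,0],[0.018,0.018,0,0,0],[0.018,0.0205,0,0,0],[0.018,0.0222,0,0,0],[0.018,0.0222,0,0,0]]'; python3 -m jog '[[0.018,0,0,-0.005,0],[0.018,0,0,-0.015,0],[0.018,0,0,-0.035,0],[0.018,0,0,-0.055,0],[0.018,0,0,-0.07,0],[0.018,0,0,-0.08,0],[0.018,0,0,-0.08,0]]'; python3 go.py 420.8 -307.3 120 40
```

```text
time: 65.9
tool_pos: [646.3, -45.8, 48.2]
tcp_rot: [-180.0, 0.2, 5.0]
wrist_force: [-4.4, -0.6, 7.1]
finger_gap: 21.7
time: 66.78
tool_pos: [648.3, -44.8, 128.7]
tcp_rot: [-180.0, -0.1, 5.0]
wrist_force: [0.2, -0.0, -2.1]
finger_gap: 21.7
t 66.8 at [648.3 -44.8 128.7] yaw 5.0 q7 -57.0 gap 21.7 F [ 0.2 -0.  -2.1]
shift m  x -0.2495 y 0.2416 z 0.0087 spin -0.6106   (xy dist 347 mm)
```

```bash
python3 -m jog '[[0.018,-0.01,0.01,0,-0.01],[0.018,-0.03,0.029,0,-0.04],[0.018,-0.055,0.053,0,-0.07],[0.018,-0.08,0.077,0,-0.1],[0.018,-0.11,0.106,0,-0.14],[0.018,-0.14,0.135,0,-0.18],[0.018,-0.17,0.165,0,-0.22],[0.018,-0.2,0.194,0,-0.26],[0.018,-0.225,0.218,0,-0.29],[0.018,-0.24,0.232,0,-0.311],[0.018,-0.2495,0.2416,0,-0.311],[0.018,-0.2495,0.2416,0,-0.311]]'; python3 -m jog '[[0.018,0,0,0,0],[0.018,0,0,0,0],[0.018,0,0,0,0]]'; python3 go.py 420.8 -307.3 40 22.8
```

```text
time: 68.28
tool_pos: [419.3, -307.9, 127.7]
tcp_rot: [-180.0, 0.0, 22.7]
wrist_force: [0.5, 1.0, -2.4]
finger_gap: 21.2
time: 68.65
tool_pos: [420.8, -306.7, 127.7]
tcp_rot: [-180.0, 0.0, 22.9]
wrist_force: [0.1, 0.2, -2.9]
finger_gap: 21.8
t 68.7 at [ 420.8 -306.7  127.7] yaw 22.9 q7 -12.0 gap 21.8 F [ 0.1  0.2 -2.9]
shift m  x -0.0003 y 0.0005 z 0.0877 spin 0.0018   (xy dist 1 mm)
```

```bash
python3 -m jog '[[0.018,0,0.0005,0.02,0],[0.018,0,0.0005,0.045,0],[0.018,0,0.0005,0.07,0],[0.018,0,0.0005,0.0877,0],[0.018,0,0.0005,0.092,0],[0.018,0,0.0005,0.095,0],[0.018,0,0.0005,0.095,0],[0.018,0,0.0005,0.095,0]]'; python3 go.py 420.8 -307.3 28.2 22.8; python3 -m jog '[[0.018,0,0,0.002,0],[0.018,0,0,0.004,0],[0.018,0,0,0.0045,0],[0.018,0,0,0.0045,0],[0.018,0,0,0.0045,0]]'; python3 go.py 420.8 -307.3 28 22.8
```

```text
time: 69.65
tool_pos: [421.0, -308.0, 33.4]
tcp_rot: [180.0, -0.0, 22.8]
wrist_force: [0.5, 0.3, -1.8]
finger_gap: 21.5
t 69.7 at [ 421.  -308.    33.4] yaw 22.8 q7 -4.0 gap 21.5 F [ 0.5  0.3 -1.8]
shift m  x 0.0001 y -0.0007 z 0.0052 spin 0.0005   (xy dist 1 mm)
time: 70.28
tool_pos: [420.6, -307.8, 28.3]
tcp_rot: [180.0, -0.0, 22.8]
wrist_force: [-0.2, 0.2, -1.5]
finger_gap: 21.4
t 70.3 at [ 420.6 -307.8   28.3] yaw 22.8 q7 -4.0 gap 21.4 F [-0.2  0.2 -1.5]
shift m  x 0.0004 y -0.0004 z 0.0003 spin 0.0004   (xy dist 1 mm)
```

```bash
python3 -m jog '[[0.018,0,-0.0003,0.0006,0],[0.018,0,-0.0003,0.0012,0],[0.018,0,-0.0003,0.0012,0],[0.018,0,-0.0003,0.0012,0]]'
```

```text
time: 70.78
tool_pos: [420.4, -307.5, 27.3]
tcp_rot: [-180.0, -0.0, 22.8]
wrist_force: [-0.0, 2.2, 2.7]
finger_gap: 21.5
```

```bash
python3 -m jog '[[0.024,0,0,-0.0005,0],[0.03,0,0,-0.0005,0],[0.045,0,0,-0.0005,0],[0.045,0,0,-0.0005,0],[0.045,0,0,-0.0005,0],[0.045,0,0,-0.02,0],[0.045,0,0,-0.06,0],[0.045,0,0,-0.1,0],[0.045,0,0,-0.14,0],[0.045,0,0,-0.16,0]]' 20; python3 -m jog '[[0.05,0,0,0,0],[0.05,0,0,0,0]]'; python3 go.py 450 -80 190 40
```

```text
time: 72.03
tool_pos: [420.9, -308.5, 190.5]
tcp_rot: [179.8, -0.2, 22.8]
wrist_force: [0.5, 0.2, 0.5]
finger_gap: 44.9
time: 72.28
tool_pos: [420.0, -307.0, 186.8]
tcp_rot: [-179.9, 0.0, 22.8]
wrist_force: [-0.1, 0.7, -0.5]
finger_gap: 49.5
t 72.3 at [ 420.  -307.   186.8] yaw 22.8 q7 -16.0 gap 49.5 F [-0.1  0.7 -0.5]
shift m  x 0.1157 y -0.1975 z -0.0032 spin -0.2996   (xy dist 229 mm)
```

```bash
python3 go.py 450 240 190 60; python3 -m jog '[[0.05,0.012,-0.02,0,-0.05],[0.05,0.03,-0.05,0,-0.1],[0.05,0.055,-0.1,0,-0.2],[0.05,0.08,-0.15,0,-0.3],[0.05,0.105,-0.2,0,-0.4],[0.05,0.13,-0.25,0,-0.5],[0.05,0.155,-0.3,0,-0.6],[0.05,0.18,-0.35,0,-0.65],[0.05,0.205,-0.4,0,-0.65],[0.05,0.22,-0.45,0,-0.65],[0.05,0.239,-0.493,0,-0.65],[0.05,0.239,-0.493,0,-0.65]]'; python3 look.py 27 carrier stop; python3 look.py s27 narrow:592,118.5,5 medium:599,41,5 wide:606.6,-48.5,5; python3 - <<'E'
from h import *
for n in("side","top"):
  c=dict(np.load(n+"27.npz"))
  f=c["frame"]; P=cloud(c)
  m=(f[...,2]>140)&(f[...,0]<130)&(f[...,1]>80)&(np.hypot(P[...,0]-420,P[...,1]+307)<90)&(P[...,2]<14)
  q=P[m][:,:2].astype(np.float32); print(n,"pad",cv2.minAreaRect(q),len(q))
  m=(f[...,2]>f[...,0]+15)&(np.hypot(P[...,0]-420,P[...,1]+307)<35)&(abs(P[...,2]-57)<4)
  q=P[m][:,:2].astype(np.float32); print(n,"grip",cv2.minAreaRect(q),len(q),np.median(P[m][:,2]))
E
```

```text
t 72.3 at [ 420.  -307.   186.8] yaw 22.8 q7 -16.0 gap 49.5 F [-0.1  0.7 -0.5]
shift m  x 0.2399 y -0.4925 z -0.0032 spin -0.6487   (xy dist 548 mm)
time: 73.78
tool_pos: [448.1, 243.5, 185.7]
tcp_rot: [-179.9, 0.1, 60.5]
wrist_force: [0.2, -0.4, 0.1]
finger_gap: 50.0
top carrier [600.6  26.8   5. ] 178.2 1573 18.4
top stop [663.3  31.3   5. ] 692.5 1081 15.5
side carrier [599.6  29.4   4.9] 144.9 1255 19.6
side stop [662.7  34.8   5. ] 422.6 762 16.5
top narrow [592.6 119.1   4.6] 103.1 325 30.2
top medium [595.4  42.3   5.3] 83.6 416 30.1
top wide [606.7 -47.7   5.6] 32.4 463 30.3
side narrow [591.9 117.4   4.9] 78.5 239 31.4
side medium [595.4  41.1   5.6] 78.0 332 31.4
side wide [606.  -49.3   5.4] 38.1 421 31.5
side pad ((420.5325012207031, -306.1358947753906), (111.40961456298828, 112.57122802734375), 22.764047622680664) 572
side grip ((421.44921875, -308.13983154296875), (35.50475311279297, 23.765647888183594), 24.06585693359375) 154 56.357794408329255
top pad ((421.3017578125, -308.526123046875), (113.08061218261719, 113.25428771972656), 23.04473304748535) 931
top grip ((421.0000305175781, -307.34112548828125), (35.197235107421875, 22.741336822509766), 22.63277244567871) 106 56.6519156228004
```

View pics/side27.png

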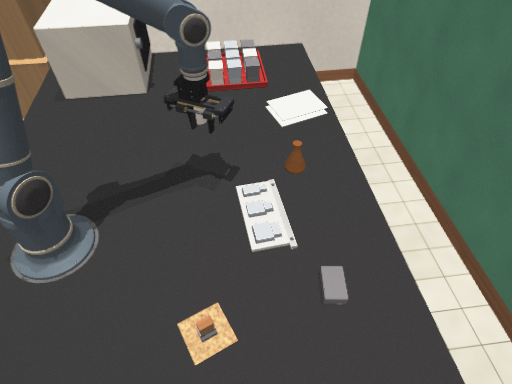

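View pics/top27.png

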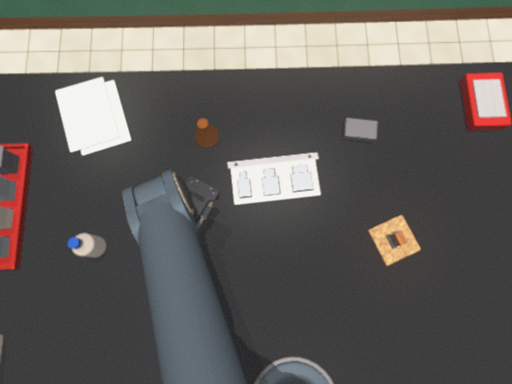

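The medium block's fit moved from x 599 to 595, so I'm looking closer.

```bash
python3 - <<'E'
from fit import *
out=[]
for n in("side","top"):
  for tag in("s21","s27"):
    c=dict(np.load(n+tag+".npz")); u,v=map(int,proj(c,[600,28,20])[0])
    out.append(cv2.resize(c["frame"][v-35:v+35,u-48:u+52],None,fx=4,fy=4,interpolation=cv2.INTER_CUBIC))
    P=cloud(c)
    for k,p in(("narrow",(591.9,118.9)),("medium",(598.8,41.2)),("wide",(606.6,-48.5))):
        a=np.radians(5);Rm=np.array([[np.cos(a),-np.sin(a)],[np.sin(a),np.cos(a)]])
        L=(P[...,:2]-p)@Rm; zb=P[...,2]-(0.3 if n=="top" else 1.6)
        m=(zb>25)&(zb<36)&(np.abs(L[...,0])<60)&(np.abs(L[...,1])<36)
        mm=L[m]; 
        print(n,tag,k,m.sum(),"x",np.percentile(mm[:,0],[1,99]).round(1),"y",np.percentile(mm[:,1],[1,99]).round(1),"z",np.percentile(zb[m],[5,50,95]).round(1),"tab y",np.percentile(mm[mm[:,0]>22][:,1],[2,98]).round(1) if (mm[:,0]>22).sum()>4 else None)
cv2.imwrite("pics/cmp27.png",np.vstack([np.hstack(out[:2]),np.hstack(out[2:])]))
E
```

```text
side s21 narrow 162 x [-31.4  36. ] y [-17.8  17.4] z [26.7 29.8 33. ] tab y [-11.2   9.3]
side s21 medium 283 x [-37.4  37.1] y [-23.2  22.3] z [26.4 29.8 32.4] tab y [-15.6  13.9]
side s21 wide 352 x [-38.2  36.2] y [-26.8  28.6] z [27.1 29.8 32.4] tab y [-20.3  19.2]
side s27 narrow 187 x [-37.9  36. ] y [-17.8  17. ] z [26.1 29.8 32.4] tab y [-9.  9.]
side s27 medium 280 x [-41.   33.9] y [-22.6  23.4] z [27.2 29.8 32.4] tab y [-14.7  16.4]
side s27 wide 418 x [-38.6  36.4] y [-28.7  28.2] z [27.  29.9 32.5] tab y [-21.2  21.1]
top s21 narrow 260 x [-37.8  35.6] y [-16.5  16.4] z [26.8 30.3 33.2] tab y [-8.7  8.6]
top s21 medium 364 x [-37.4  37.4] y [-21.8  23.1] z [26.5 29.9 33.1] tab y [-13.   14.4]
top s21 wide 470 x [-38.1  36.3] y [-27.5  29.3] z [26.5 29.7 33.2] tab y [-18.8  21.6]
top s27 narrow 259 x [-37.7  36. ] y [-16.5  16.4] z [26.9 29.9 33.2] tab y [-8.7  8.6]
top s27 medium 362 x [-40.7  34. ] y [-21.3  23.8] z [26.6 29.8 33. ] tab y [-12.7  14.3]
top s27 wide 469 x [-38.3  36.4] y [-27.6  29.1] z [26.9 29.9 33.1] tab y [-19.1  21.6]
```

View pics/cmp27.png

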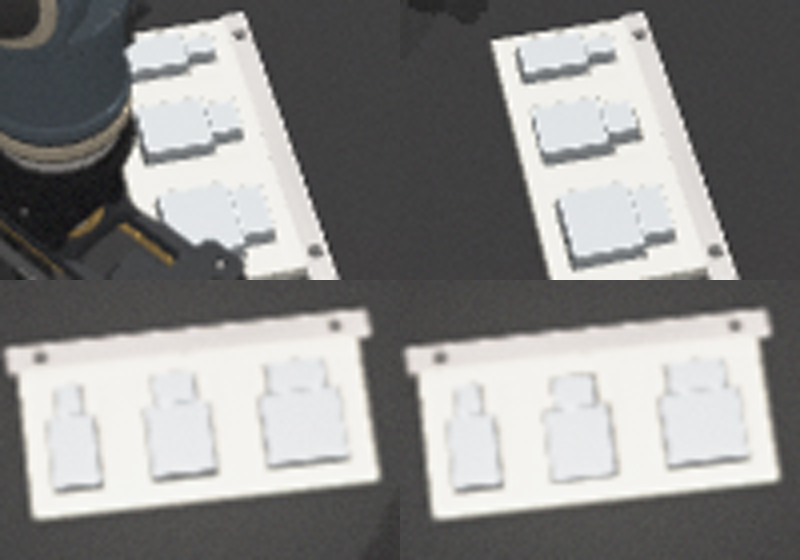

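```bash
python3 - <<'E'
from fit import *
for n in("side","top"):
  for tag in("22","23","24","s25","s26","27","s27"):
    c=dict(np.load(n+tag+".npz"))
    P=cloud(c)
    for k,p in(("medium",(598.8,41.2)),):
        a=np.radians(5);Rm=np.array([[np.cos(a),-np.sin(a)],[np.sin(a),np.cos(a)]])
        L=(P[...,:2]-p)@Rm; zb=P[...,2]-(0.3 if n=="top" else 1.6)
        m=(zb>25)&(zb<36)&(np.abs(L[...,0])<60)&(np.abs(L[...,1])<36)&(c["frame"].min(2)>90)
        mm=L[m]
        if m.sum()>20: print(n,tag,k,m.sum(),"x",np.percentile(mm[:,0],[1,99]).round(1),"y",np.percentile(mm[:,1],[1,99]).round(1))
E
```

```text
side 22 medium 280 x [-37.7  36.7] y [-23.   23.6]
side 23 medium 281 x [-37.5  36.7] y [-22.9  22.9]
side 24 medium 281 x [-37.8  36.9] y [-22.8  23.5]
side s25 medium 272 x [-38.1  36.9] y [-23.2  21.9]
side 27 medium 282 x [-41.1  33.3] y [-22.1  24.1]
side s27 medium 280 x [-41.   33.9] y [-22.6  23.4]
top 22 medium 364 x [-37.2  36.9] y [-21.9  23.1]
top 23 medium 365 x [-37.5  37.6] y [-21.8  22.7]
top 24 medium 105 x [-37.4  36.5] y [ 1.6 23.3]
top s26 medium 242 x [-37.1  36.7] y [-7.2 23.4]
top 27 medium 362 x [-40.9  33.4] y [-21.1  23.9]
top s27 medium 362 x [-40.7  34. ] y [-21.3  23.8]
```

```bash
python3 - <<'E'
from fit import *
for n in("side","top"):
    c=dict(np.load(n+"s27.npz")); P=cloud(c)
    for k,p,hw in(("narrow",(591.9,118.9),13),("medium",(595.4,41.2),19),("wide",(606.6,-48.5),25)):
        a=np.radians(5);Rm=np.array([[np.cos(a),-np.sin(a)],[np.sin(a),np.cos(a)]])
        L=(P[...,:2]-p)@Rm; zb=P[...,2]-(0.3 if n=="top" else 1.6)
        m=(np.abs(zb-30)<6)&(L[...,0]>-33)&(L[...,0]<33)&(np.abs(L[...,1])<np.where(L[...,0]<10,hw,hw-8))
        A=np.c_[L[m],np.ones(m.sum())]; s=np.linalg.lstsq(A,zb[m],rcond=None)[0]
        print(n,k,m.sum(),"slope deg",np.degrees(s[:2]).round(2),"z0",s[2].round(2))
    # gap carrier - bar: bench-height pixels along the line between
    L=(P[...,:2]-(599.9,28))@Rm
    g=(np.abs(L[...,0]-55)<4)&(np.abs(L[...,1])<115); print(n,"seam heights",np.nanpercentile(P[...,2][g],[2,10,50,90]).round(1))
E
```

```text
side narrow 96 slope deg [-0.68 -1.35] z0 29.97
side medium 181 slope deg [-0.19  0.84] z0 29.89
side wide 291 slope deg [-0.21  0.26] z0 29.93
side seam heights [13.3 14.6 17.3 20.5]
top narrow 157 slope deg [0.09 1.49] z0 30.03
top medium 244 slope deg [-0.04  0.21] z0 29.85
top wide 337 slope deg [-0.59  0.53] z0 29.99
top seam heights [10.6 12.9 16.2 19.8]
```

```bash
python3 -m jog '[[0.05,0,0,0,0],[0.05,0,0,0,0],[0.05,0,0,0,0],[0.05,0,0,0,0]]'; python3 -c "
from station import close_job
print(close_job())"
```

```text
time: 74.47
tool_pos: [449.5, 239.6, 187.2]
tcp_rot: [-180.0, -0.0, 60.1]
wrist_force: [-0.4, -0.2, -0.3]
finger_gap: 49.8
the job is handed in; nothing more can be done
None
```

The job is handed in at about 74 s, and my last checks show it finished as asked; `close_job()` gave no verdict.

- **Carrier:** It is square against the bar, with bar and carrier both at about 5° and no gap at the seam. My first try, dragging it by a pocket wall, let the carrier slip in the pads and pressed it onto the bench, so I pushed its near face with the open fingers instead.
- **Blocks:** All three blocks were on the bench and all three are seated flat with tabs to the bar, tops at 29.9–30.0 mm. The medium block met about 10 N at the pocket floor when I set it down.
- **Strokes:** Narrow, then medium, then wide, one stroke each over the full length at about 24 mm/s. The spring was pressed about 5–7 mm (roughly 8–10 N) throughout and never reached its stop.
- **Lap:** It stands within about 1 mm of the pad's centre, averaged over the two cameras (each alone is off by 1–2 mm). The gripper is well clear of everything, and the flask, wash bottle and slide box were not touched.

**One change after its stroke:** the medium block shifted about 3.5 mm towards the robot inside its pocket. This happened after its stroke, and it is still seated flat.

**Camera disagreement:** the two cameras differ by 1–3 mm on some positions. I averaged them and checked against the gripper contacts.

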